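Close up the bean canisters

TASK

The scoop was left standing in the open bean canister: hang it by its hook over the utensil rail, and close that canister with the loose lid, pressed down until it sits fully home. One of the other canisters has a lid that is only resting on its seal and stands proud: press that one fully home too. Leave all canisters standing where they are, and do not disturb the milk jug or the order pad.

Things in the scene. Friction and masses are not known exactly. Their poses are not given: they have to be found in the camera images.
- can_open: Open canister, brushed metal, round, 116 mm across, 115 mm tall, 0.9 kg, loose on the counter. Origin: centre of its underside, z up; its yaw means nothing. Wall 10 mm. Coffee beans fill it to a flat firm level 60 mm above the underside; the scoop stands on them at the start. The three canisters stand in a row across the counter, in any order.
- can_open_rim (a point): Centre of the open canister's mouth, level with its rim, 115 mm above its underside. Mouth 96 mm across. Inside, its top 6 mm below the rim, sits a grey silicone seal ring (80 mm inside) that is tight in the neck. A lid laid on rests on this ring with its flange 12 mm above the rim; pressed, it takes the ring down with it until the flange lies on the rim.
- can_proud: Canister identical to can_open, with lid_proud resting unpressed on its seal. Origin: centre of its underside.
- can_closed: Third canister of the same set, its lid already fully home (all one solid piece): 116 mm across, rim at 115 mm, knob top at 148 mm. Leave it alone. Origin: centre of its underside.
- lid_loose: Loose metal lid, 0.15 kg, lying knob up on the counter left of the canisters. Origin: centre of the plug's underside, z up. Plug 88 mm across, z 0 to 18 mm; flange 116 mm across, z 18 to 23; dark wooden knob 34 mm across, z 23 to 51, flat top. Resting on a seal its origin is 109 mm above the canister's underside; fully home 97 mm (flange on rim, knob top at 148 mm).
- lid_proud: Lid identical to lid_loose, resting level and unpressed on can_proud's seal: origin 109 mm above that canister's underside, knob top 160 mm. Pressed straight down near its middle, either lid yields at roughly 8 to 11 N all the way (12 mm) until it is home, and stays where it is left.
- scoop: Steel scoop, 70 g, upright. Origin: centre of the cup's underside, z up. Cup 42 mm across, 32 tall. A strap 14 mm wide (along y), 2.5 thick, rises at x = -22.5 to z = 128 mm, turns over backwards (to -x) and comes down at x = -49.5 to z = 98: an upside-down U hook, 29.5 mm wide outside, 24.5 inside, top corners cut 7 mm at 45 degrees. Can be pinched across the outside of the U, along x, from above.
- scoop_hook (a point): Middle of the underside of the hook's top: the point that comes to lie on top of the rail. At x = -36, y = 0, z = 125.5 mm of the scoop's frame. The cup is not under the hook, so the hook goes straight down over a bar; hanging, the scoop leans about 15 degrees.
- rail: Utensil rail, fixed: a wooden base 310 by 75 by 14 mm with two 12 mm posts 260 mm apart that carry a steel bar. It stands to the left. Origin: centre of the base's underside. The bar runs along its own x axis.
- rail_mid (a point): Middle of the rail's bar, on its axis, 172 mm above the counter. Bar 10 mm thick, along x; 248 mm free between the posts.
- jug: Steel milk jug, 92 mm across, 105 mm tall, handle along its +y. Bystander. Origin: centre of its underside.
- order_pad: Order pad with a pen on it, 140 by 95 by 19 mm. Bystander. Origin: centre of its underside.
There are look-alikes about, which are no part of the job. Leave any orange or turquoise look-alike of the scoop alone.

How it is judged:
By the outcome, as a careful person would: the job done as asked, in the order asked, and still so for the second after the job is handed in, with the robot touching nothing.
It also fails if it takes over 70 s, if anything falls off the work surface, if the arm or the gripper's body presses on something with over 40 N, if the wrist force passes 120 N, or if a joint passes its speed limit or range.

ROBOT

A 6-joint arm with a two-finger parallel gripper is mounted at the origin on the work surface. World frame = base frame: x ahead of the robot, y to its left, z up, the work surface at z = 0. Lengths are in mm, angles in degrees, forces in N, time in s.
With the tool pointing down it reaches from about 300 to 850 mm from the base axis. Payload 4.2 kg.
Tool frame: the origin (TCP) lies between the finger pads; the fingertips stand ahead of it and the grasp point (between the pads) lies 8 mm behind it (env.tip_reach is the x of the fingertips in the tool frame, in mm); x points along the fingers, y is the direction in which the jaws open and shut, and the axes are right-handed (so a half turn about x gives the same grasp; the last joint's range is limited). The gripper opens to 91 mm and grips with 3 to 60 N. Pads are 32 mm wide; open, the fingers measure 118 mm over their backs; the gripper's body (76 mm by 178 mm) begins 60 mm behind the grasp point.
Start: joints at [63.484, 18.312, 89.639, -0, 72.044, -1.146], TCP at [246.375, 519.559, 224.976] pointing down, gripper open.
Joint ranges: [-177.97, 177.97], [-48.28, 115.42], [12.27, 149.76], [-77.06, 257.06], [2.81, 150.46], [-146.56, 146.56]. Speed limits (degrees/s): [147.25, 147.25, 180, 180, 180, 180].

INTERFACE

Orientations are given as [roll, pitch, yaw] about the fixed x, y, z axes, in that order (R = Rz(yaw) Ry(pitch) Rx(roll)).
In Python, from workcell import env, cams gives the robot as it stands.
- The arm moves only by the tool arm_command, never from a script. Its argument "deltas" is a list of rows, each a list of 3 entries, a list of its own where there are three numbers: the opening, from 0 (shut) to 1 (fully open), then the shift along the world's x, y, z in mm, then the turn about the world's z in rad. A call has 1 to 20 rows; each row is the pose to reach, as a shift and turn from the pose commanded when the call began; what a row does not reach only later rows make up. A row lasts 1/10 s, in which the tool goes at most 50 mm and 8.59 degrees, less where a joint would pass 70% of its speed; a pose out of reach is approached as far as the arm can. A call with a gripper value outside its range is refused whole. The fingers move at their own pace and stop on an object; "grip_force" is the grip in N (left out, the last holds). Time passes only in rows, so rows that repeat a pose let the fingers close. It gives the time, the measured TCP pose, the force and the opening at its end, in the units of the state.
- env.state(): the state, without advancing time (a new reading comes with each control period).
- cams.grab_frame(name): name is "scene" or "top" or "wrist"; returns a dict with "img" (420x560x3 uint8, red, green, blue), "K" (3x3 intrinsics, pixels), "rvec" (rotation vector, rad) and "tvec" (3), from world to camera coordinates, as OpenCV has them. Camera axes: x right, y down, z forward; pixel columns grow to the right and rows downward; lengths in mm; the calibration is good to about 2 mm. A picture is of the moment at which its call begins. There is no depth.
- env.job_done(): hands the job in, once; it reports no verdict.
Trained networks look in a picture, given as the dict that the camera call returned (one of the last four; its "shot" number tells which), for a name from the list of things; names that differ only in an ending like _2 or _b are one class to them, and where a whole thing is asked for, a point or a joint stands for the part that bears it (a point fixed in the world has none). Each returns a list of dicts, best first, with "conf" (0 to 1); they miss things now and then, are a little off and sometimes report something else, mostly with a low value. They report only what shows in the picture. A call takes as long as a camera call. They do not tell look-alikes from the thing itself.
- cams.silhouettes(picture, name): "region" (420x560 bool, what is visible of it) and "centre" ([column, row] in pixels, amid what is visible of it).
The state is a dict: "time_s": time; "qpos": joint angles; "qvel": joint speeds; "effort": joint torques, N m; "ee_pos": TCP position; "ee_rot": TCP orientation; "force": force on the tool from outside, world axes, zero at the start; "torque": the same for the moment, N m; "gripper_width": finger opening in mm.
Only numpy, scipy, OpenCV 4.12 (cv2) and the standard library are available. Lean on these libraries where they do the work, as an engineer would, in place of code of your own. Each camera call takes 0.05 s, during which the arm holds its last target.

## Working session

There is one attempt and no reset: what is moved stays moved. The work goes in short steps, Python scripts to look and compute and a tool call to move; the robot and the scene stay as the last step left them, time stands still between calls to the robot, and variables do not carry over. Pictures are saved under pics/ and viewed, and the job is handed in when it is done.

Besides the shell and the picture viewer there is one more tool, called after ">>>" as a command line: name --argument value ..., lists and objects as JSON in quotes. arm_command: Moves the arm, as the interface text tells. Its arguments: {"type":"object","properties":{"deltas":{"type":"array","items":{"type":"array"}},"grip_force":{"type":"number"}},"required":["deltas"]}

```bash
ls; mkdir -p pics
python3 - <<'E'
from workcell import env, cams
import cv2
for n in ["scene","top","wrist"]:
    f=cams.grab_frame(n); cv2.imwrite(f"pics/a_{n}.png",cv2.cvtColor(f["img"],cv2.COLOR_RGB2BGR))
    print(n,f["shot"],f["K"].tolist(),f["rvec"],f["tvec"])
print(env.state(), env.tip_reach)
E
```

```text
pics
scene 1 [[537.5621535664617, 0.0, 289.8581431537812], [0.0, 537.5621535664617, 204.53633321806268], [0.0, 0.0, 1.0]] [ 2.32043048  0.83360525 -0.31890964] [-415.99953025 -155.97194216 1635.2484848 ]
top 2 [[460.410040065153, 0.0, 278.1097122641167], [0.0, 460.410040065153, 205.44453819815288], [0.0, 0.0, 1.0]] [ 2.16938715 -2.15833265  0.08934943] [  29.58156533  536.70230868 1289.27700878]
wrist 3 [[360.58113343711403, 0.0, 279.2121440383941], [0.0, 360.58113343711403, 209.9777917202896], [0.0, 0.0, 1.0]] [-2.44362365 -1.54551543 -0.22195435] [-575.30069662  -32.60418332  390.23905888]
{'time_s': 0.15, 'qpos': array([ 6.34845279e+01,  1.83433511e+01,  8.96911494e+01,  3.58709668e-04,
        7.20426654e+01, -1.14441927e+00]), 'qvel': array([-0.06503946, -0.04478872, -0.15086322,  0.08555269,  0.04274579,
        0.04582123]), 'effort': array([ 1.77295424e-04, -4.12775838e+01, -2.32154435e+01,  7.27864495e-02,
        4.34386684e-02, -7.74146451e-05]), 'ee_pos': array([246.19621955, 519.22317914, 224.3067358 ]), 'ee_rot': array([ -91.39767468,   89.92283332, -116.76883832]), 'force': array([ 0.15546028, -0.25205836, -0.58811477]), 'torque': array([ 0.01567259, -0.04215999, -0.00737765]), 'gripper_width': 90.67738365831129} 11.0
```

View pics/a_scene.png

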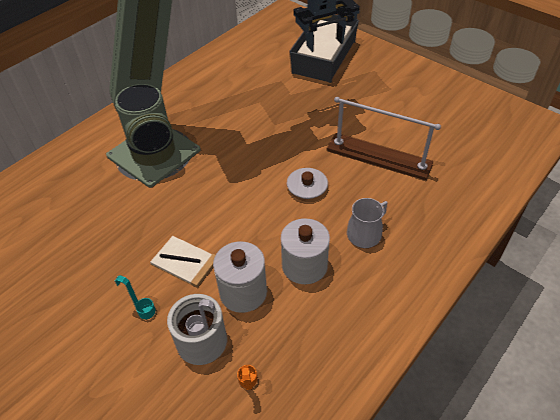

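View pics/a_top.png

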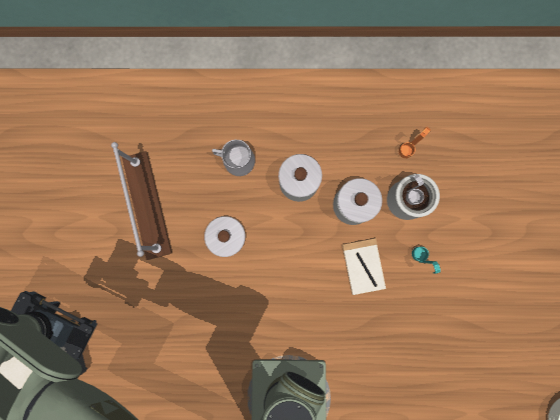

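View pics/a_wrist.png

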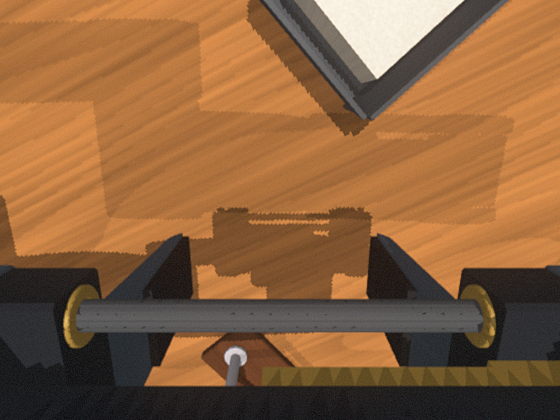

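The pictures show the following:
- **Open canister:** at top (414,195), holding the steel scoop, hook at about (417,180).
- **Lidded canisters:** at (358,200) and (300,177).
- **Loose lid:** at (225,236).
- **Rail bar:** from (115,147) to (140,255).
- **Jug and pad:** jug (238,156), pad (365,267).
- **Scoop candidates:** orange (407,150), turquoise (420,255) and steel, in the canister, (415,195). I choose the steel one.

```bash
cat > h.py <<'E'
import numpy as np, cv2
from workcell import env, cams
def save(f,n,crop=None,s=1):
    im=cv2.cvtColor(f["img"],cv2.COLOR_RGB2BGR)
    if crop: x0,y0,x1,y1=crop; im=im[y0:y1,x0:x1]
    if s!=1: im=cv2.resize(im,None,fx=s,fy=s,interpolation=cv2.INTER_CUBIC)
    cv2.imwrite(f"pics/{n}.png",im)
def proj(f,P):
    return cv2.projectPoints(np.array(P,float).reshape(-1,3),np.array(f["rvec"],float),np.array(f["tvec"],float),np.array(f["K"]),None)[0].reshape(-1,2)
def ray(f,px):
    R=cv2.Rodrigues(np.array(f["rvec"],float))[0]; t=np.array(f["tvec"],float).ravel()
    d=R.T@(np.linalg.inv(f["K"])@np.array([px[0],px[1],1.]))
    return -R.T@t,d
def atz(f,px,z):
    c,d=ray(f,px); return c+d*(z-c[2])/d[2]
def tri(obs):
    A=np.zeros((3,3));b=np.zeros(3);L=[]
    for f,p in obs:
        c,d=ray(f,p);d/=np.linalg.norm(d);M=np.eye(3)-np.outer(d,d);A+=M;b+=M@c;L.append((M,c))
    X=np.linalg.solve(A,b)
    return X,[np.linalg.norm(M@(X-c)) for M,c in L]
E
python3 - <<'E'
from h import *
t=cams.grab_frame("top"); s=cams.grab_frame("scene")
for n in ["can_open","can_proud","can_closed","lid_loose","lid_proud","scoop","rail","jug","order_pad"]:
    for nm,f in(("top",t),("scene",s)):
        for d in cams.silhouettes(f,n):
            ys,xs=np.nonzero(d["region"]); print(n,nm,round(d["conf"],2),np.round(d["centre"],1),xs.min(),xs.max(),ys.min(),ys.max(),len(xs))
save(t,"b_top",(260,110,460,300),4); save(s,"b_scene",(150,200,350,380),4)
save(t,"c_top",(90,120,260,270),4)
E
```

```text
can_open top 0.78 [402. 199.] 387 439 174 220 1606
can_open scene 0.9 [195.4 334.4] 167 226 294 364 2671
can_open scene 0.56 [309.6 182.6] 287 326 168 197 993
can_open scene 0.4 [237.7 294.7] 215 266 266 312 1341
can_proud top 0.46 [341.2 217.4] 334 357 199 224 181
can_proud scene 0.7 [237.3 293.7] 215 266 270 312 1329
can_proud scene 0.44 [196.8 332.8] 167 226 294 364 2783
can_closed top 0.77 [298.6 178.8] 279 322 154 201 1645
can_closed scene 0.58 [304.3 248.6] 281 328 218 284 2698
can_closed scene 0.15 [307.6 184.6] 287 326 168 198 978
lid_loose top 0.71 [224.1 238.3] 205 244 216 256 1296
lid_loose scene 0.97 [306.4 182.3] 287 326 168 198 952
lid_proud top 0.8 [360.3 198.3] 338 382 178 221 1500
lid_proud scene 0.63 [237.6 261. ] 213 263 241 284 1721
lid_proud scene 0.45 [199.1 320. ] 185 215 298 335 582
scoop top 0.88 [411.9 147. ] 399 430 127 157 317
scoop top 0.77 [423.5 253.4] 412 440 247 273 301
scoop top 0.65 [415.9 198. ] 407 423 176 203 256
scoop scene 0.9 [197.5 319.4] 186 214 300 334 483
scoop scene 0.89 [139.7 303.5] 114 154 275 318 567
scoop scene 0.56 [250.6 375.3] 237 256 365 389 392
rail top 0.93 [144.7 206.5] 112 170 142 258 3386
rail scene 0.62 [381.7 151.2] 326 438 98 179 2702
jug top 0.88 [238.1 156.9] 213 255 140 175 1010
jug scene 0.67 [367.  223.2] 347 385 198 247 1459
jug scene 0.53 [242.6 294.7] 216 266 268 312 1382
order_pad top 0.75 [367.4 267.6] 344 384 239 293 1710
order_pad scene 0.97 [187.1 261.8] 150 213 237 286 1902
```

View pics/b_top.png

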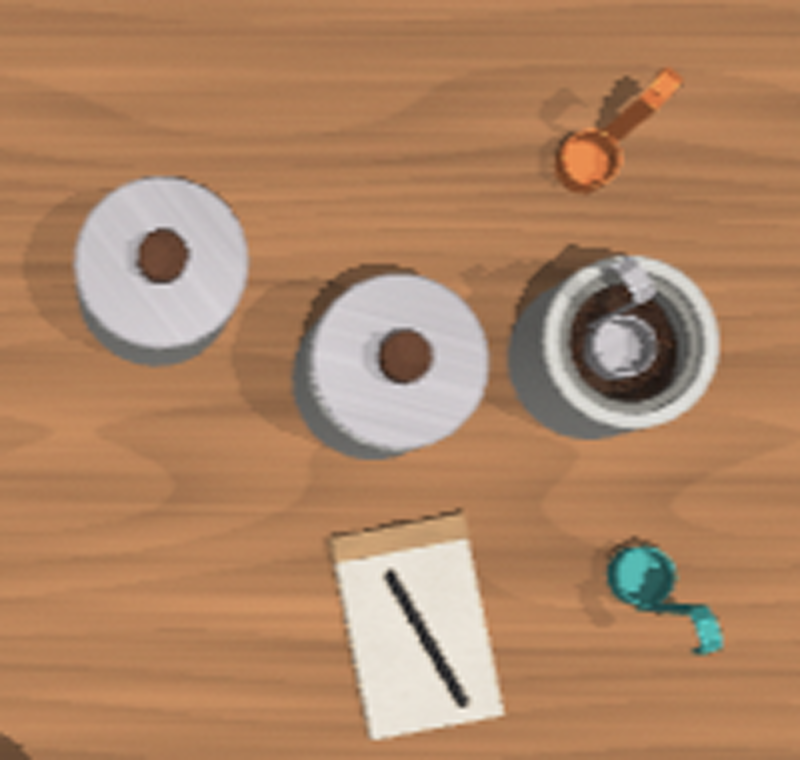

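View pics/b_scene.png

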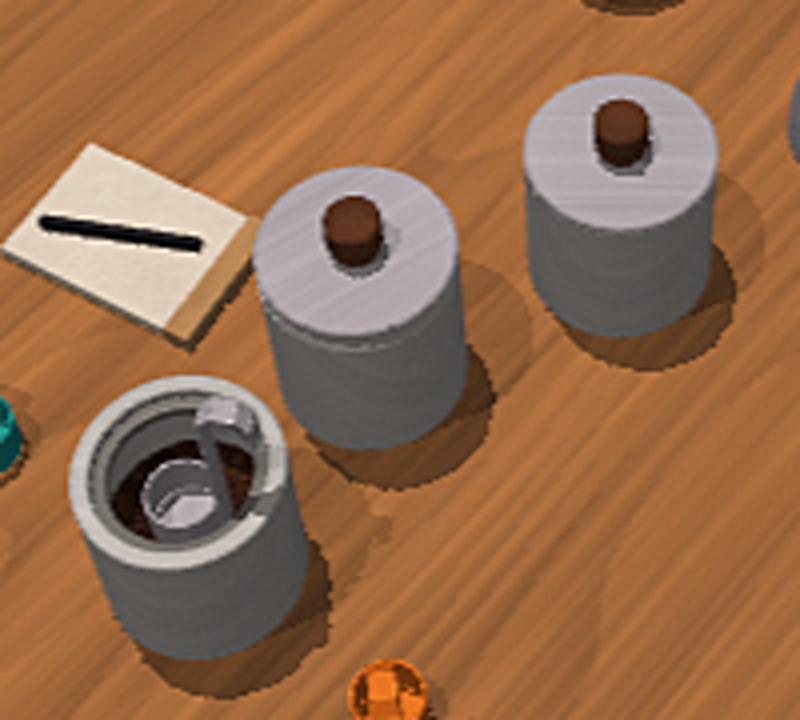

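View pics/c_top.png

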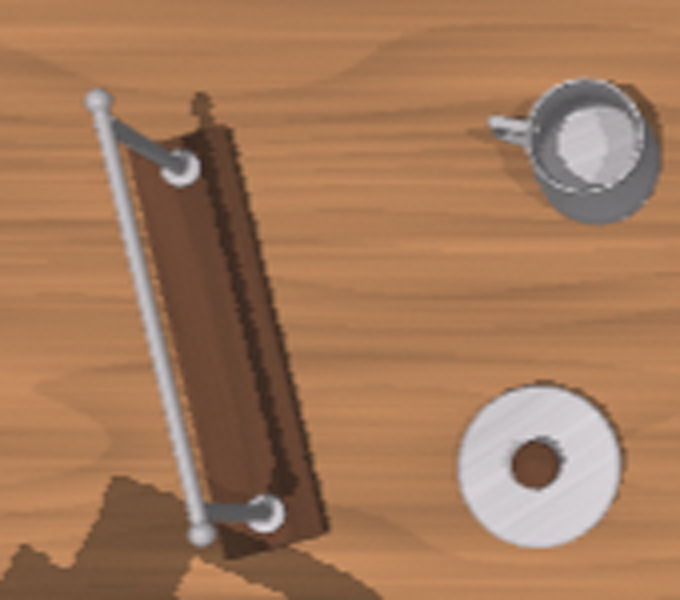

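The top view shows a shadow gap under the middle canister's lid. The scene view shows the same gap at (227–262, 280), so I take the middle canister as can_proud. Next I measure positions and check that choice by knob height.

Run:
```python
from h import *
t=cams.grab_frame("top"); s=cams.grab_frame("scene")
print("proud knob",tri([(t,(361.1,198.4)),(s,(238.1,253.9))]))
print("closed knob",tri([(t,(300.4,173.1)),(s,(305.1,229.9))]))
print("open rim",atz(t,(417.6,195.1),115))
print("lid",atz(t,(223.4,235.6),51))
a=atz(t,(114.1,144.9),172);b=atz(t,(140.1,253.4),172);print("bar",a,b,(a+b)/2,np.linalg.norm(a-b),np.degrees(np.arctan2(*(a-b)[1::-1])))
# knob/disc refinement by brightness
hsv=cv2.cvtColor(t["img"],cv2.COLOR_RGB2HSV)
def ell(px,r,mask,z,nm):
    m=np.zeros(mask.shape,np.uint8); cv2.circle(m,(int(px[0]),int(px[1])),r,255,-1); m&=mask.astype(np.uint8)*255
    cs=max(cv2.findContours(m,cv2.RETR_EXTERNAL,cv2.CHAIN_APPROX_NONE)[0],key=cv2.contourArea)
    e=cv2.fitEllipse(cs); print(nm,np.round(e[0],2),np.round(e[1],1),np.round(atz(t,e[0],z),1))
S=hsv[...,1];V=hsv[...,2]
bright=(S<50)&(V>150)
ell((417,195),30,bright,115,"open rim")
ell((360,200),30,bright,132,"proud fl"); ell((300,176),30,bright,120,"closed fl"); ell((224,236),30,bright,23,"lid fl")
save(t,"d_top",(385,165,445,225),10); save(s,"d_scene",(160,285,240,345),10)
```

```text
proud knob (array([ 543.10731835, -181.60558242,  160.62281474]), [np.float64(0.9810716130605455), np.float64(0.9810716130605615)])
closed knob (array([610.33933143, -26.69254117, 147.44612682]), [np.float64(0.8166904135980639), np.float64(0.816690413598079)])
open rim [ 557.10731054 -339.77020519  115.        ]
lid [448.88955207 184.18651592  51.        ]
bar [677.8398317  455.43845525 172.        ] [399.01835862 377.98305751 172.        ] [538.42909516 416.71075638 172.        ] 289.3799448672424 15.5250626712361
open rim [417.38 195.52] [38.9 41.1] [ 556.  -339.1  115. ]
proud fl [359.48 200.11] [43.  43.5] [ 541.2 -182.8  132. ]
closed fl [299.94 175.16] [41.8 42.5] [608.8 -26.9 120. ]
lid fl [224.24 236.31] [39.4 39.8] [447.8 185.5  23. ]
```

View pics/d_top.png

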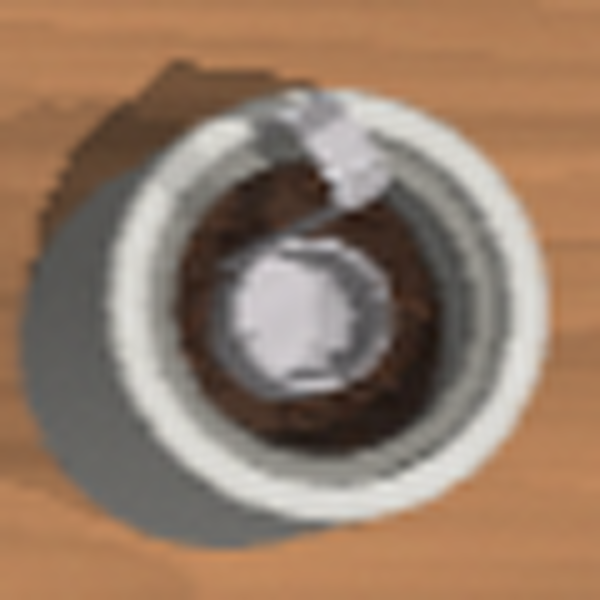

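View pics/d_scene.png

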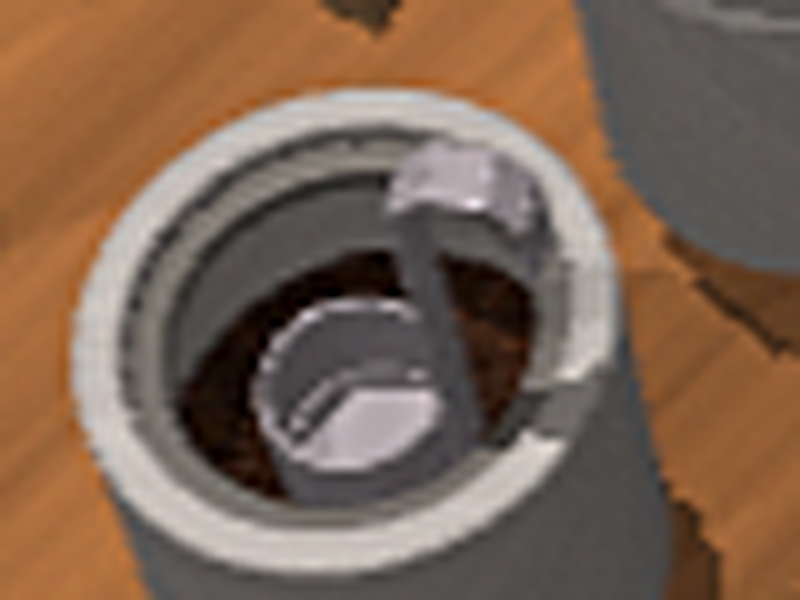

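The knob heights (160.6 and 147.4 mm) confirm that the middle canister is can_proud. The steel scoop's hook points toward +x/+y. I'll fit its pose with a wireframe.

```bash
cat > sc.py <<'E'
from h import *
from scipy.optimize import least_squares
def wire():
    L=[]
    a=np.linspace(0,2*np.pi,33); L+= [np.c_[21*np.cos(a),21*np.sin(a),0*a+z] for z in(0,32)]
    for y in(-7,7):
        L.append(np.array([(x,y,z) for x,z in[(-21.25,32),(-21.25,121),(-28.25,128),(-43.75,128),(-50.75,121),(-50.75,98)]]))
    for x,z in[(-21.25,121),(-28.25,128),(-43.75,128),(-50.75,121),(-50.75,98)]: L.append(np.array([(x,-7,z),(x,7,z)]))
    return L
def tf(p,P):
    c,s=np.cos(p[3]),np.sin(p[3]); R=np.array([[c,-s,0],[s,c,0],[0,0,1]]); return np.asarray(P)@R.T+p[:3]
def overlay(f,p,n,crop,s):
    im=cv2.cvtColor(f["img"],cv2.COLOR_RGB2BGR); x0,y0,x1,y1=crop
    im=cv2.resize(im[y0:y1,x0:x1],None,fx=s,fy=s,interpolation=cv2.INTER_CUBIC)
    for l in wire():
        q=(proj(f,tf(p,l))-[x0,y0]+.5)*s-.5
        cv2.polylines(im,[np.round(q).astype(int)],False,(0,255,0),1)
    cv2.imwrite(f"pics/{n}.png",im)
E
python3 - <<'E'
from sc import *
t=cams.grab_frame("top"); s=cams.grab_frame("scene")
cup=(0,0,32)
# measured (10x crop px)
T=lambda u,v:(385+u/10-.45,165+v/10-.45); S=lambda u,v:(160+u/10-.45,285+v/10-.45)
obs=[(t,(0,0,32),T(305,315)),(s,(0,0,32),S(353,385)),(t,(-28.25,0,128),T(362,182)),(t,(-43.75,0,128),T(328,125)),(s,(-28.25,0,128),S(400,180)),(s,(-43.75,0,128),S(495,180))]
obs=obs[:4]+[(s,(-36,0,128),S(455,180))]
def r(p): return np.concatenate([proj(f,tf(p,[P]))[0]-px for f,P,px in obs]+[[(p[2]-60)/2]])
o=least_squares(r,[540,-338,60,np.radians(-153)]); p=o.x
print(p,np.degrees(p[3]),np.round(o.fun,1), "hook",tf(p,[(-36,0,125.5)]))
overlay(t,p,"e_top",(385,165,445,225),10); overlay(s,p,"e_scene",(160,285,240,345),10)
E
```

```text
[ 557.01616006 -341.05291722   59.12468356   -2.61191699] -149.65182025028759 [ 0.5  0.1 -0.4 -0.5 -0.3 -0.7 -0.2 -0.3 -0.3 -0.1 -0.4] hook [[ 588.08311572 -322.86379228  184.62468356]]
```

View pics/e_top.png

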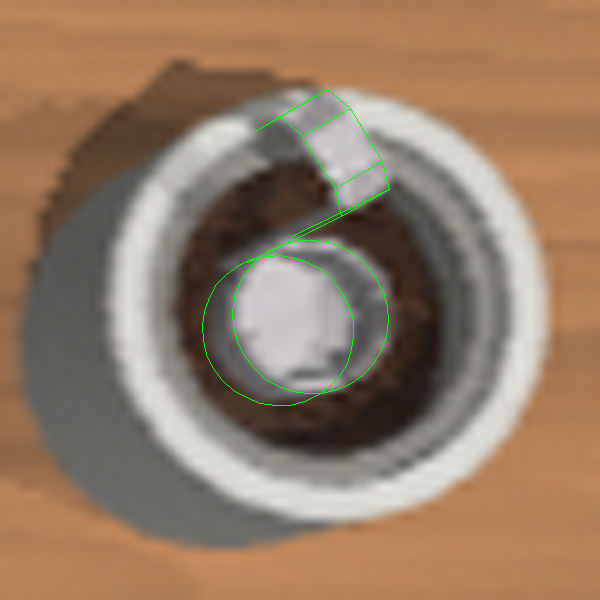

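View pics/e_scene.png

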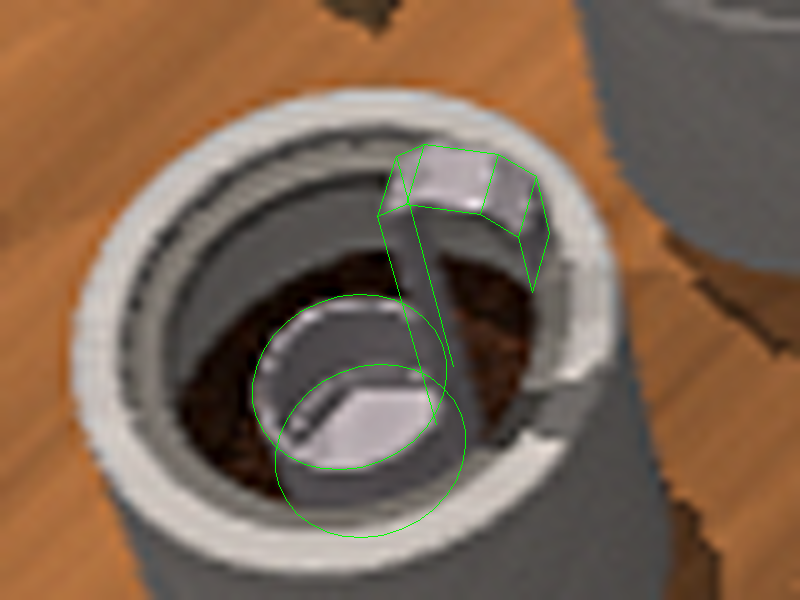

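```bash
cat >> h.py <<'E'
from scipy.spatial.transform import Rotation as Ro
def tool():
    st=env.state(); R=Ro.from_euler("xyz",st["ee_rot"],degrees=True).as_matrix(); 
    return st,R,np.degrees(np.arctan2(R[1,1],R[0,1]))
E
python3 - <<'E'
from h import *
st,R,a=tool(); print(np.round(R,3),a,st["time_s"],st["ee_pos"])
print(np.degrees(np.arctan2(-323,588)))
s=cams.grab_frame("wrist"); Rw=cv2.Rodrigues(s["rvec"])[0]; c=-Rw.T@s["tvec"]
print("wrist cam in tool",R.T@(c-st["ee_pos"]), R.T@Rw.T[:,2])
E
```

```text
[[ 0.     0.428  0.904]
 [ 0.     0.904 -0.428]
 [-1.     0.     0.   ]] 64.62864020033948 1.35 [246.40283186 519.54119809 224.99266418]
-28.780860601563585
wrist cam in tool [-159.08992686    0.67411215  -78.74519015] [0.95938424 0.00100463 0.28210083]
```

>>> arm_command --deltas '[[1, [10, -20, 40], 0], [1, [30, -70, 75], -0.1], [1, [340, -842, 95], -0.6], [1, [340, -842, 95], -0.6], [1, [340, -842, 95], -0.6], [1, [340, -842, 95], -0.6], [1, [340, -842, 95], -0.6], [1, [340, -842, 95], -0.6], [1, [340, -842, 95], -0.6], [1, [340, -842, 95], -0.6], [1, [340, -842, 95], -0.6], [1, [340, -842, 95], -0.6], [1, [340, -842, 95], -0.6], [1, [340, -842, 95], -0.6], [1, [340, -842, 95], -0.6], [1, [340, -842, 95], -0.6], [1, [340, -842, 95], -0.6], [1, [340, -842, 95], -0.6], [1, [340, -842, 95], -0.6], [1, [340, -842, 95], -0.6]]' --grip_force 20

```text
time_s: 3.4
ee_pos: [587.4, -327.6, 317.5]
ee_rot: [-77.1, 89.9, -137.1]
force: [0.6, 1.1, 0.2]
gripper_width: 91.0
```

Run:
```python
from sc import *
st,R,a=tool(); print(a,st["ee_pos"],st["qpos"])
w=cams.grab_frame("wrist"); print(w["shot"])
p=[557,-341,60,np.radians(-149.65)]
print(proj(w,tf(p,[(-36,0,128),(0,0,32)])))
overlay(w,p,"f_wrist",(0,0,560,420),1.4)
t=cams.grab_frame("top"); save(t,"f_top",(330,100,470,240),4)
```

```text
29.99076081243471 [ 587.35992652 -327.62016248  317.50168889] [-30.08722452  25.63827512  65.25119993  -0.09242874  89.13886955
 -60.07659107]
11
[[281.28198154 199.28577539]
 [247.54795371 177.03121675]]
```

View pics/f_wrist.png

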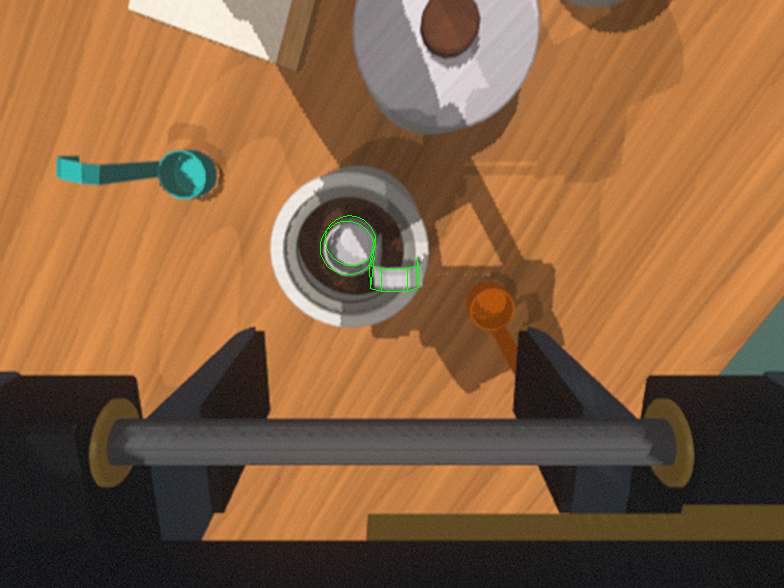

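The wrist overlay lands on the steel hook at (395,277) in the scaled picture, which is centred between the fingers. Going down to grip.

>>> arm_command --deltas '[[1, [0.5, 4.5, -45], 0], [1, [0.5, 4.5, -90], 0], [1, [0.5, 4.5, -125], 0], [1, [0.5, 4.5, -143], 0], [1, [0.5, 4.5, -143], 0], [0.5, [0.5, 4.5, -143], 0], [0.3, [0.5, 4.5, -143], 0], [0, [0.5, 4.5, -143], 0], [0, [0.5, 4.5, -143], 0], [0, [0.5, 4.5, -143], 0], [0, [0.5, 4.5, -143], 0], [0, [0.5, 4.5, -143], 0]]' --grip_force 20

```text
time_s: 4.7
ee_pos: [586.9, -318.0, 177.0]
ee_rot: [88.9, 90.0, 29.1]
force: [0.3, -0.0, -1.4]
gripper_width: 37.8
```

Run:
```python
from sc import *
st,R,a=tool(); print(a,st["ee_pos"],st["gripper_width"],st["force"])
w=cams.grab_frame("wrist"); save(w,"g_wrist",None,1.4)
```

```text
30.246760420559905 [ 586.86664443 -318.00363331  176.99319283] 37.79048070332989 [ 0.33790728 -0.00891079 -1.37107286]
```

View pics/g_wrist.png

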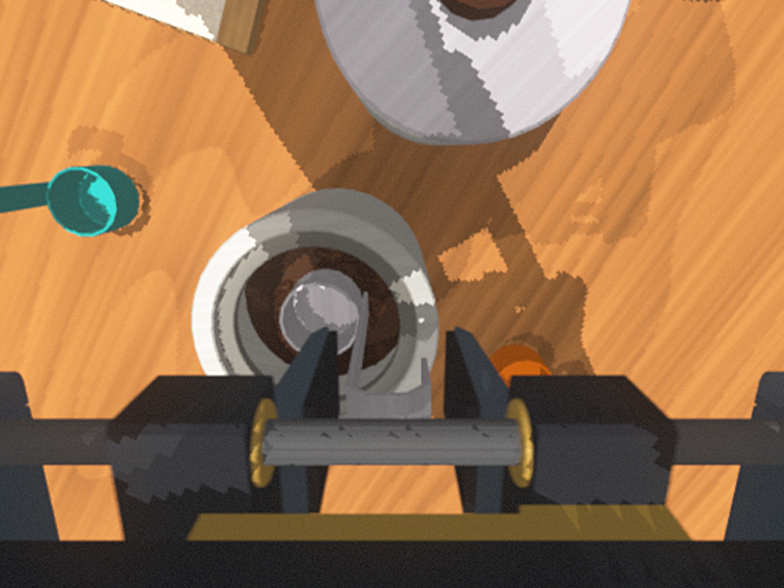

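The hook lies between the still-closing fingers, at (385,400). I'll nudge the TCP to the hook centre and finish closing.

>>> arm_command --deltas '[[0.45, [1, -5, -3], 0], [0.45, [1, -5, -3], 0], [0, [1, -5, -3], 0], [0, [1, -5, -3], 0], [0, [1, -5, -3], 0], [0, [1, -5, -3], 0], [0, [1, -5, -3], 0]]' --grip_force 20

```text
time_s: 5.45
ee_pos: [587.8, -322.9, 173.9]
ee_rot: [-175.3, 90.0, 124.9]
force: [-0.1, -0.2, -0.0]
gripper_width: 29.5
```

Run:
```python
from sc import *
st,R,a=tool(); print(a,st["ee_pos"],st["gripper_width"],st["force"])
w=cams.grab_frame("wrist"); save(w,"g2_wrist",None,1.4)
```

```text
30.257416350236753 [ 587.83663005 -322.859102    173.89877475] 29.47721977912401 [-0.11098937 -0.20686767 -0.00320608]
```

View pics/g2_wrist.png

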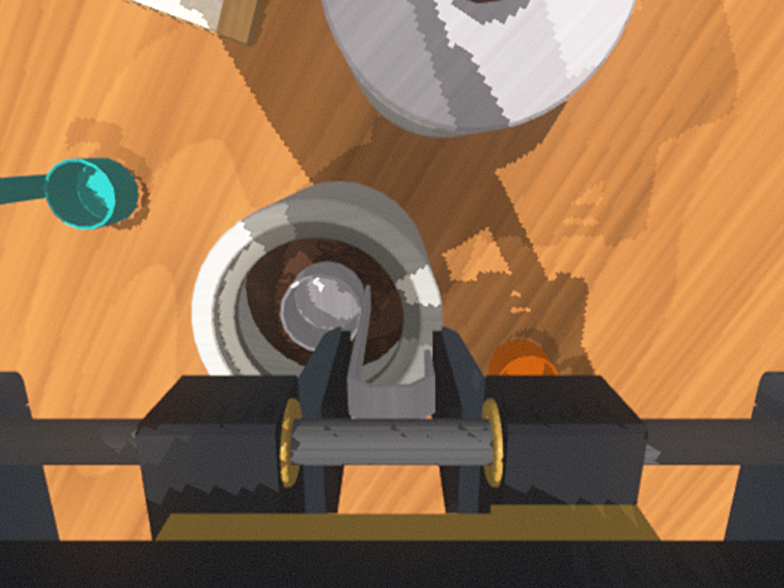

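Gripped at 29.5 mm. I'll lift straight out and then check the bar position.

>>> arm_command --deltas '[[0, [0, 0, 10], 0], [0, [0, 0, 30], 0], [0, [0, 0, 60], 0], [0, [0, 0, 100], 0], [0, [0, 0, 140], 0], [0, [0, 0, 150], 0], [0, [0, 0, 150], 0]]'

```text
time_s: 6.2
ee_pos: [588.4, -323.2, 326.6]
ee_rot: [30.9, 89.7, -28.8]
force: [-0.2, 0.1, -0.3]
gripper_width: 29.3
```

Run:
```python
from sc import *
st,R,a=tool(); print(a,st["ee_pos"],st["gripper_width"],st["force"])
t=cams.grab_frame("top"); s=cams.grab_frame("scene")
save(s,"h_scene",(130,180,330,380),3); save(s,"h_rail",(310,80,460,190),5); save(t,"h_rail_t",(90,130,190,270),5)
a=np.array([677.8,455.4,172]);b=np.array([399,378,172]);print(proj(s,[a,b,(a+b)/2]),proj(t,[a,b]))
```

```text
30.253074260142082 [ 588.44583209 -323.24425331  326.62676128] 29.256712755801132 [-0.23374254  0.08067367 -0.3445304 ]
[[436.74033727 126.71073022]
 [335.9906362   99.36459934]
 [385.02815971 112.67467889]] [[114.11414943 144.9151541 ]
 [140.09306979 253.40726674]]
```

View pics/h_scene.png

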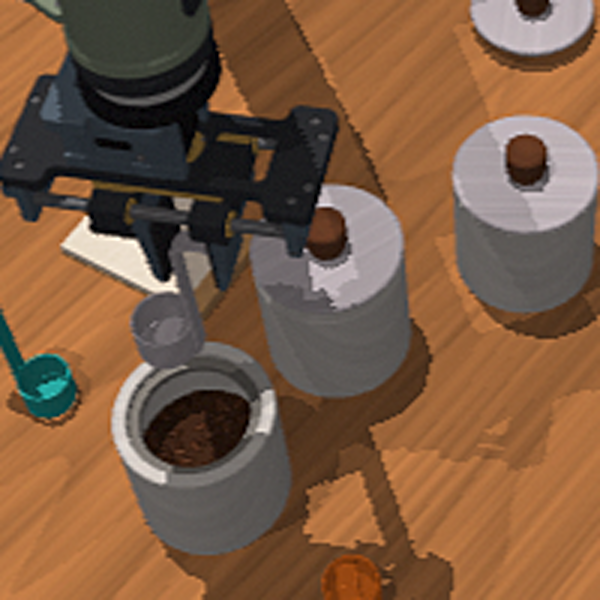

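View pics/h_rail.png

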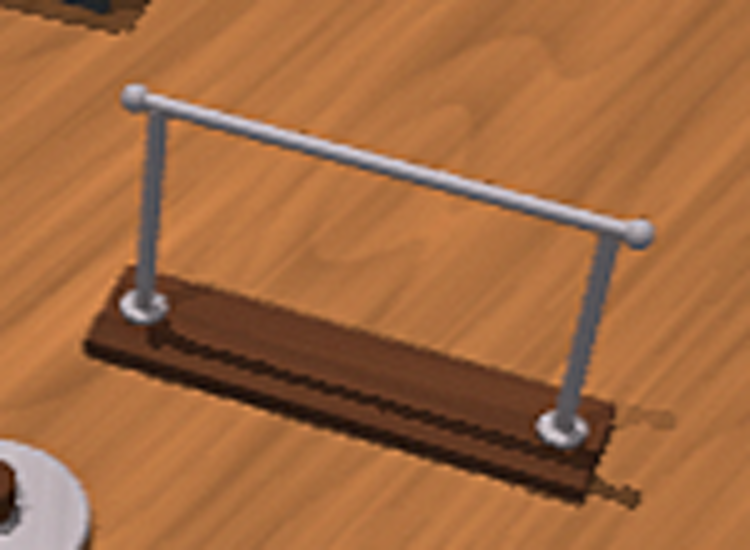

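View pics/h_rail_t.png

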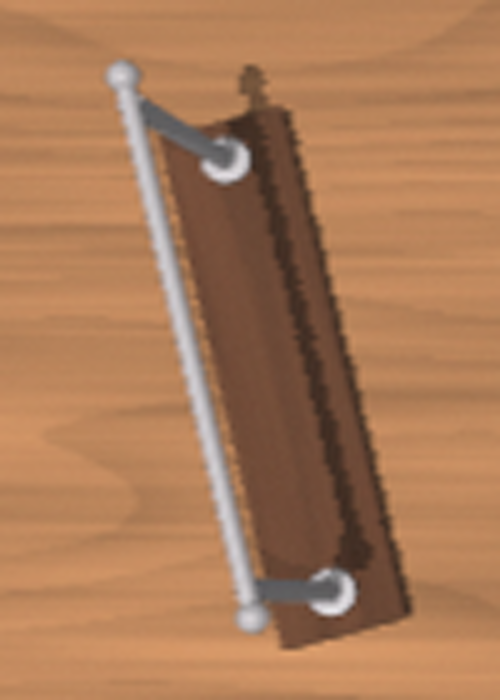

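Run:
```python
from h import *
t=cams.grab_frame("top"); s=cams.grab_frame("scene")
T=lambda u,v:(90+u/5-.4,130+v/5-.4);S=lambda u,v:(310+u/5-.4,80+v/5-.4)
a,ea=tri([(t,T(122,75)),(s,S(640,233))]);b,eb=tri([(t,T(251,619)),(s,S(135,98))])
print(a,b,ea,eb,(a+b)/2,np.degrees(np.arctan2(*(a-b)[1::-1])),np.linalg.norm(a-b))
```

```text
[678.87036189 455.66951283 173.86110849] [399.45628444 379.25292214 171.8655198 ] [np.float64(0.859176899789093), np.float64(0.8591768997891148)] [np.float64(0.6286556879510259), np.float64(0.6286556879509754)] [539.16332317 417.46121748 172.86331415] 15.295716713606112 289.68207466473433
```

>>> arm_command --deltas '[[0, [-3, 45, 5], 0.09], [0, [-6, 90, 5], 0.18], [0, [-9, 135, 5], 0.26], [0, [-12, 180, 5], 0.35], [0, [-15, 225, 5], 0.44], [0, [-18, 270, 5], 0.53], [0, [-22, 315, 5], 0.61], [0, [-25, 360, 5], 0.7], [0, [-28, 405, 5], 0.79], [0, [-31, 450, 5], 0.88], [0, [-34, 495, 5], 0.96], [0, [-37, 540, 5], 1.05], [0, [-40, 585, 5], 1.14], [0, [-43, 630, 5], 1.23], [0, [-46, 675, 5], 1.314], [0, [-49, 720, 5], 1.314], [0, [-50, 740, 0], 1.314], [0, [-50, 740, 0], 1.314], [0, [-50, 740, 0], 1.314], [0, [-50, 740, 0], 1.314]]'

```text
time_s: 8.4
ee_pos: [538.2, 415.4, 323.8]
ee_rot: [-126.3, 89.9, -110.8]
force: [-0.6, 1.0, -0.1]
gripper_width: 29.3
```

>>> arm_command --deltas '[[0, [0, 0, -45], 0], [0, [0, 0, -90], 0], [0, [0, 0, -115], 0], [0, [0, 0, -119], 0], [0, [0, 0, -119], 0], [0, [0, 0, -119], 0]]'

```text
time_s: 9.0
ee_pos: [539.2, 417.1, 207.6]
ee_rot: [20.5, 89.7, 36.0]
force: [0.3, -0.1, 0.2]
gripper_width: 29.3
```

Run:
```python
from sc import *
st,R,a=tool(); print(a,st["ee_pos"],st["gripper_width"],st["force"],st["qpos"][5])
w=cams.grab_frame("wrist"); s=cams.grab_frame("scene")
save(s,"i_scene",(310,50,460,190),5); save(w,"i_wrist",None,1.4)
```

```text
105.48982778981635 [539.15319811 417.10330446 207.56576441] 29.291659822149587 [ 0.3381596  -0.09936522  0.21333352] -68.72735230862344
```

View pics/i_scene.png

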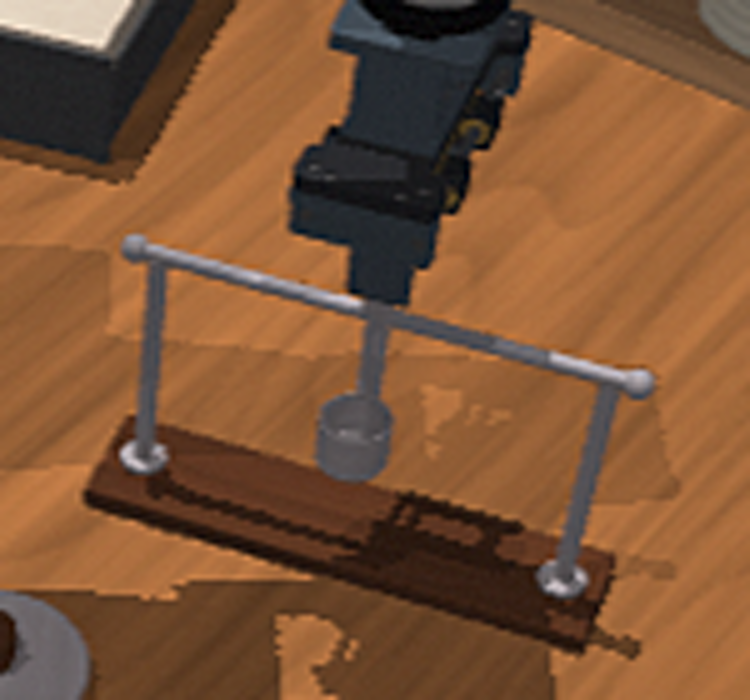

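View pics/i_wrist.png

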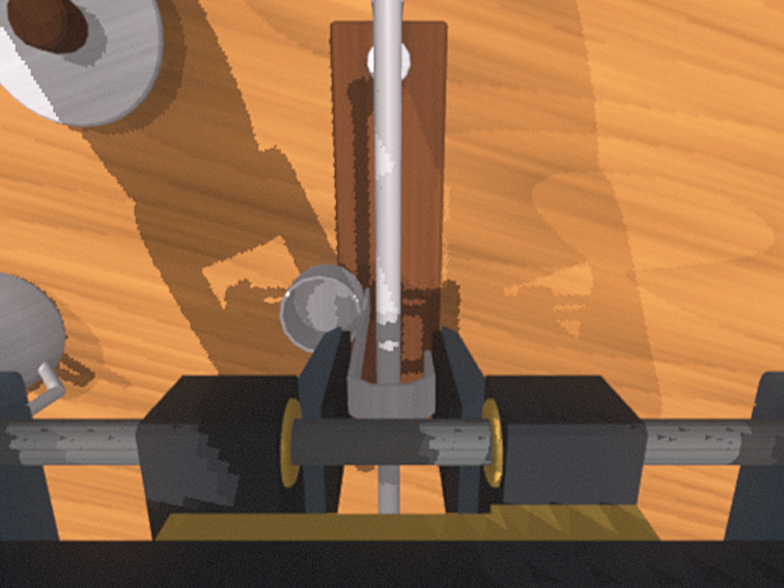

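The bar at (388,340) runs through the middle of the open hook, which spans 350–433. Lowering.

>>> arm_command --deltas '[[0, [0, 0, -10], 0], [0, [0, 0, -20], 0], [0, [0, 0, -28], 0], [0, [0, 0, -34], 0], [0, [0, 0, -37], 0], [0, [0, 0, -39], 0], [0, [0, 0, -39], 0], [0, [0, 0, -39], 0]]'

```text
time_s: 9.9
ee_pos: [538.1, 417.2, 166.3]
ee_rot: [26.5, 90.0, 42.0]
force: [0.4, 0.2, -1.4]
gripper_width: 29.5
```

>>> arm_command --deltas '[[0, [0, 0, -1], 0], [0, [0, 0, -1], 0], [0.4, [0, 0, -1], 0], [0.45, [0, 0, -1], 0], [0.55, [0, 0, -1], 0], [0.65, [0, 0, -1], 0], [0.65, [0, 0, -1], 0]]'

```text
time_s: 10.6
ee_pos: [537.9, 417.0, 165.0]
ee_rot: [25.8, 90.0, 41.3]
force: [0.1, 0.5, -0.2]
gripper_width: 59.1
```

Run:
```python
from sc import *
st,R,a=tool(); print(a,st["ee_pos"],st["gripper_width"],st["force"],st["qpos"][5])
w=cams.grab_frame("wrist"); s=cams.grab_frame("scene")
save(s,"j_scene",(310,50,460,190),5); save(w,"j_wrist",None,1.4)
```

```text
105.53800938691496 [537.88108509 417.00588105 165.00344012] 59.14712106077693 [ 0.10649548  0.5116523  -0.20254905] -68.72076906093734
```

View pics/j_scene.png

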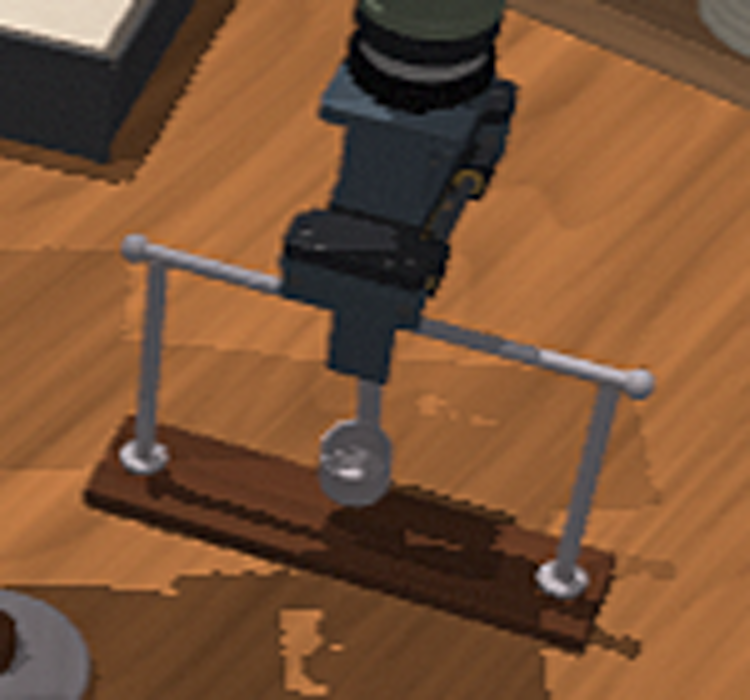

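View pics/j_wrist.png

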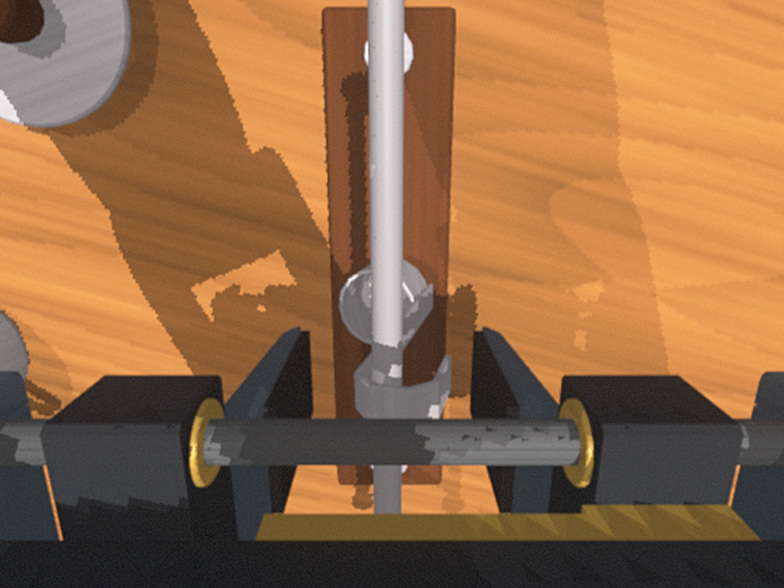

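The scoop hangs on the bar, free of the fingers: the hook spans 355–450 and the fingers are at 310 and 472. Opening and leaving upward, then on to the lid.

>>> arm_command --deltas '[[0.9, [0, 0, 0], 0], [0.9, [0, 0, 0], 0], [0.95, [0, 0, 0], 0], [0.95, [0, 0, 30], 0], [0.95, [0, 0, 70], 0], [0.95, [0, 0, 110], 0], [0.95, [-10, -25, 120], -0.12], [0.95, [-25, -65, 120], -0.27], [0.95, [-42, -110, 120], -0.42], [0.95, [-60, -155, 110], -0.57], [0.95, [-78, -200, 90], -0.72], [0.95, [-90, -232, 70], -0.87], [0.95, [-90, -232, 60], -1.02], [0.95, [-90, -232, 60], -1.17], [0.95, [-90, -232, 60], -1.32], [0.95, [-90, -232, 60], -1.47], [0.95, [-90, -232, 60], -1.49], [0.95, [-90, -232, 60], -1.49]]'

```text
time_s: 12.5
ee_pos: [447.9, 185.0, 225.1]
ee_rot: [79.6, 90.0, 9.9]
force: [0.6, 0.4, 1.0]
gripper_width: 86.7
```

Run:
```python
from sc import *
st,R,a=tool(); print(a,st["ee_pos"],st["gripper_width"],st["force"],st["qpos"])
w=cams.grab_frame("wrist"); s=cams.grab_frame("scene")
save(s,"k_scene",(270,60,460,210),4); 
for x,y in((448.9,184.2),(447.8,185.5)):print(proj(w,[[x,y,51],[x,y,23]]))
im=cv2.cvtColor(w["img"],cv2.COLOR_RGB2BGR)
a=np.linspace(0,2*np.pi,40)
for r,z in((17,51),(58,23)):
    cv2.polylines(im,[proj(w,np.c_[448.3+r*np.cos(a),184.8+r*np.sin(a),0*a+z]).astype(int)],True,(0,255,0))
cv2.imwrite("pics/k_wrist.png",cv2.resize(im,None,fx=1.4,fy=1.4))
```

```text
20.31481680784829 [447.85354691 185.04683081 225.06974823] 86.68292951553529 [0.5857303  0.3837234  0.96559292] [ 2.10918129e+01  1.01371768e+01  1.00887554e+02 -3.12555332e-03
  6.89605053e+01  7.78118214e-01]
[[278.14525153 192.8100301 ]
 [278.17274101 186.37293959]]
[[277.53164177 191.16767054]
 [277.60386915 184.84236059]]
```

View pics/k_scene.png

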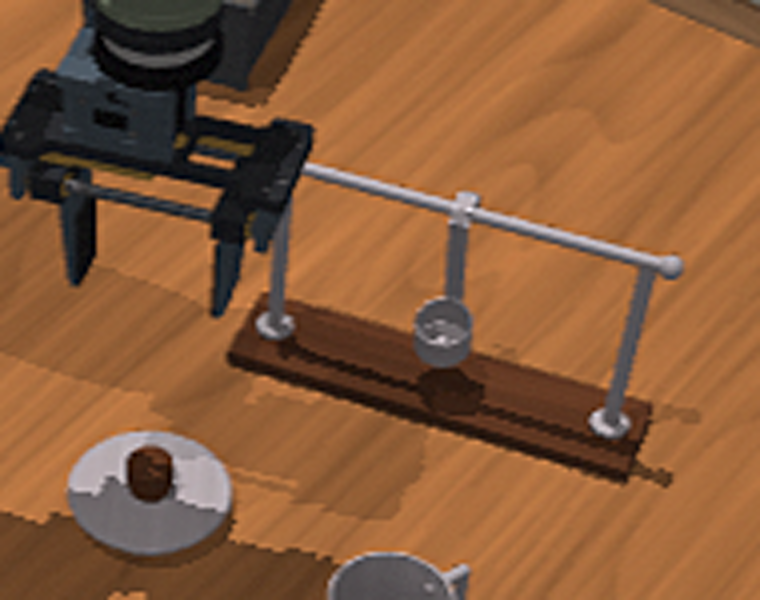

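View pics/k_wrist.png

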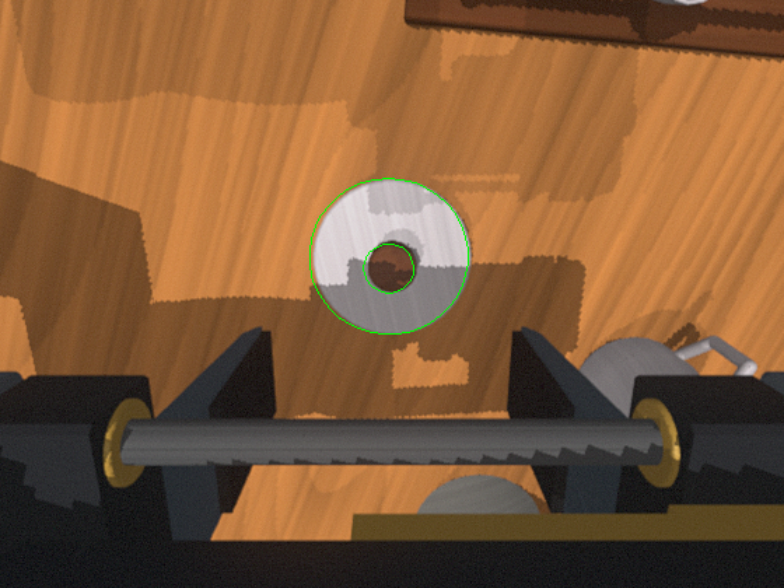

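The scoop hangs cleanly at (463,205)–(445,335) in the scene crop. The lid overlay matches, with the knob centred at (390,268). Going down to grip the knob.

>>> arm_command --deltas '[[0.95, [0.5, 0, -50], 0], [0.9, [0.5, 0, -100], 0], [0.7, [0.5, 0, -145], 0], [0.6, [0.5, 0, -175], 0], [0.6, [0.5, 0, -187], 0], [0.6, [0.5, 0, -187], 0], [0.4, [0.5, 0, -187], 0], [0, [0.5, 0, -187], 0], [0, [0.5, 0, -187], 0], [0, [0.5, 0, -187], 0], [0, [0.5, 0, -187], 0], [0, [0.5, 0, -187], 0]]' --grip_force 35

```text
time_s: 13.8
ee_pos: [448.8, 185.2, 38.7]
ee_rot: [91.2, 89.9, 21.4]
force: [-0.4, 0.3, 6.0]
gripper_width: 33.2
```

>>> arm_command --deltas '[[0, [0, 0, 10], 0], [0, [0, 0, 40], 0], [0, [0, 0, 85], 0], [0, [0, 0, 130], 0], [0, [0, 0, 175], 0], [0, [0, 0, 200], 0], [0, [0, 0, 200], 0]]'

```text
time_s: 14.5
ee_pos: [450.2, 185.8, 242.2]
ee_rot: [91.1, 89.5, 21.3]
force: [-0.7, 0.6, -2.1]
gripper_width: 33.0
```

Run:
```python
from sc import *
st,R,a=tool(); print(a,st["ee_pos"],st["gripper_width"],st["force"],st["qpos"])
w=cams.grab_frame("wrist"); save(w,"l_wrist",None,1.4)
s=cams.grab_frame("scene"); save(s,"l_scene",(240,60,400,210),4); 
t=cams.grab_frame("top"); save(t,"l_top",(385,165,445,225),10)
# rim circle fit: overlay
im=cv2.resize(cv2.cvtColor(t["img"],cv2.COLOR_RGB2BGR)[165:225,385:445],None,fx=10,fy=10,interpolation=cv2.INTER_CUBIC)
a=np.linspace(0,2*np.pi,60)
for r,z in((58,115),(48,115)):
    q=(proj(t,np.c_[556.5+r*np.cos(a),-339.5+r*np.sin(a),0*a+z])-[385,165]+.5)*10
    cv2.polylines(im,[q.astype(int)],True,(0,255,0))
cv2.imwrite("pics/l_top.png",im)
x0,y0=160,285
im=cv2.resize(cv2.cvtColor(s["img"],cv2.COLOR_RGB2BGR)[285:345,160:240],None,fx=10,fy=10,interpolation=cv2.INTER_CUBIC)
for r,z in((58,115),(48,115)):
    q=(proj(s,np.c_[556.5+r*np.cos(a),-339.5+r*np.sin(a),0*a+z])-[x0,y0]+.5)*10
    cv2.polylines(im,[q.astype(int)],True,(0,255,0))
cv2.imwrite("pics/l_scene2.png",im)
```

```text
20.16679881074486 [450.15863787 185.75487816 242.17528057] 32.98298164522415 [-0.69111273  0.62450822 -2.07533649] [2.10688810e+01 9.42482616e+00 9.92340024e+01 1.75945825e-03
 7.08271828e+01 9.01468101e-01]
```

View pics/l_scene.png

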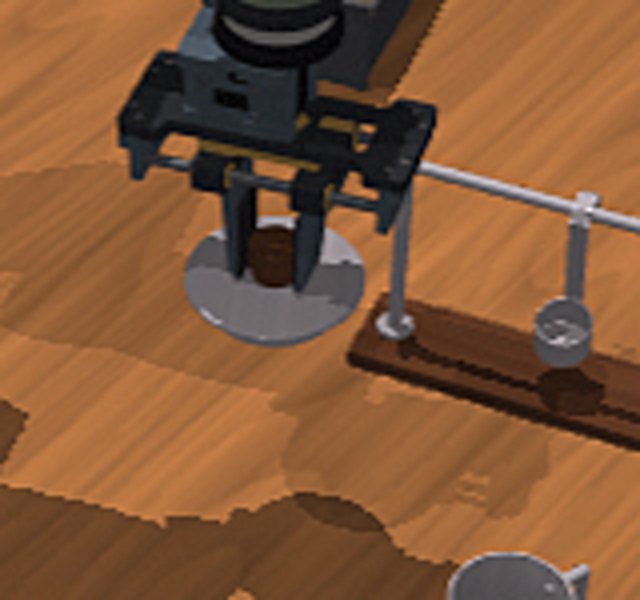

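View pics/l_top.png

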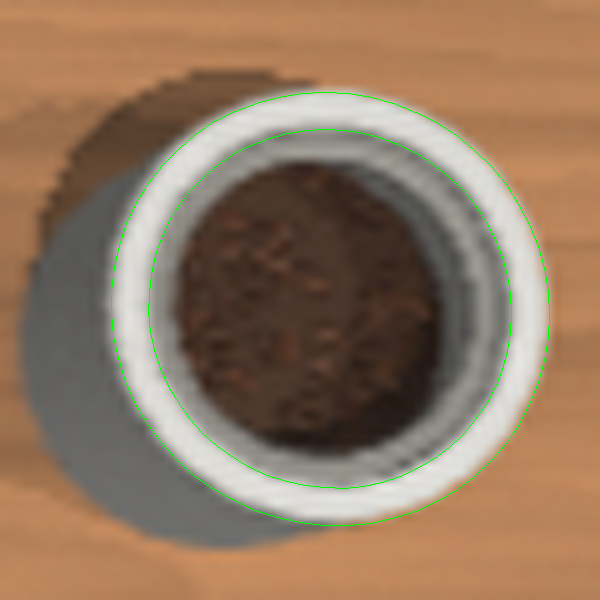

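View pics/l_scene2.png

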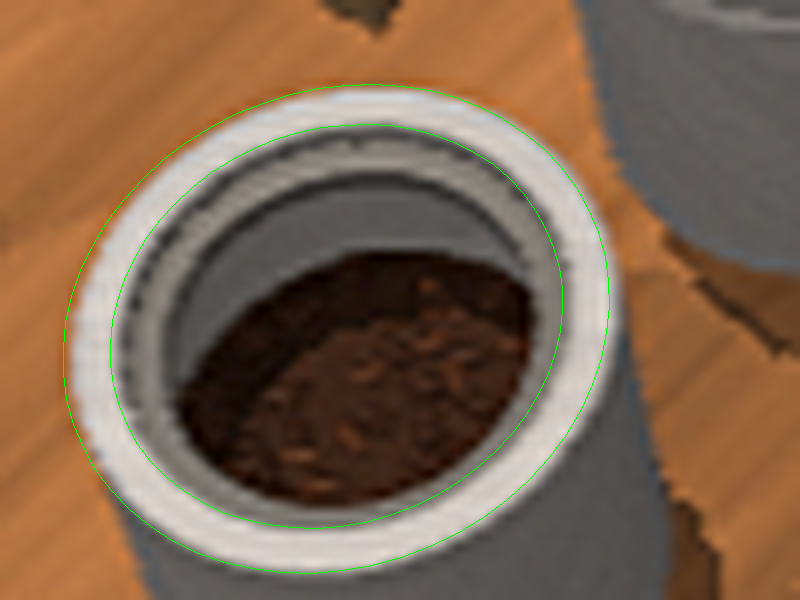

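View pics/l_wrist.png

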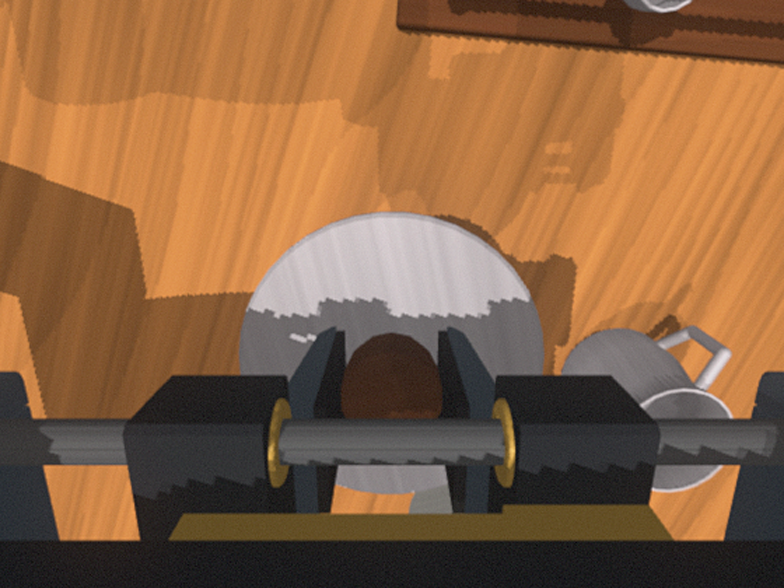

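The lid is held level. The rim overlay matches within about 1 mm, so I take the centre as (556.8, −338.7). Travelling at z 238.

>>> arm_command --deltas '[[0, [8, -40, 0], 0], [0, [16, -80, 0], 0], [0, [25, -125, 0], 0], [0, [35, -170, 0], 0], [0, [44, -215, 0], 0], [0, [53, -260, 0], 0], [0, [62, -305, 0], 0], [0, [71, -350, 0], 0], [0, [81, -395, 0], 0], [0, [90, -440, 0], 0], [0, [99, -480, 0], 0], [0, [106, -510, 0], 0], [0, [108, -524, 0], 0], [0, [108, -524, -20], 0], [0, [108, -524, -50], 0], [0, [108, -524, -65], 0], [0, [108, -524, -65], 0], [0, [108, -524, -65], 0]]'

```text
time_s: 16.45
ee_pos: [556.1, -338.2, 172.3]
ee_rot: [-150.4, 89.9, 139.8]
force: [-0.5, 0.9, -1.4]
gripper_width: 32.9
```

Run:
```python
from sc import *
st,R,a=tool(); print(a,st["ee_pos"],st["gripper_width"],st["force"],st["qpos"])
w=cams.grab_frame("wrist"); save(w,"m_wrist",None,1.4)
s=cams.grab_frame("scene"); save(s,"m_scene",(130,200,290,370),4); 
t=cams.grab_frame("top"); save(t,"m_top",(355,145,475,245),6)
```

```text
20.198439649974315 [ 556.14264799 -338.19695168  172.2799483 ] 32.895551301162875 [-0.4984916   0.88365355 -1.42792961] [-3.23244363e+01  2.71285773e+01  8.34331937e+01  1.67095969e-02
  6.95512757e+01 -5.25286804e+01]
```

View pics/m_scene.png

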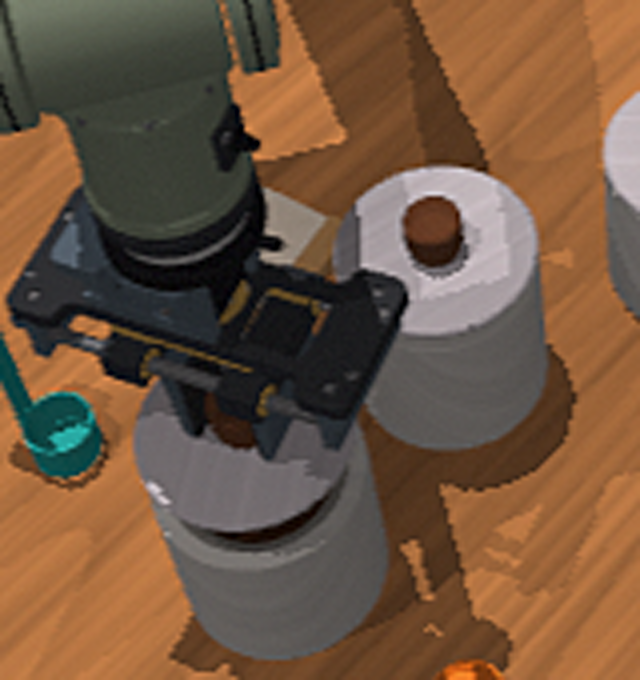

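View pics/m_wrist.png

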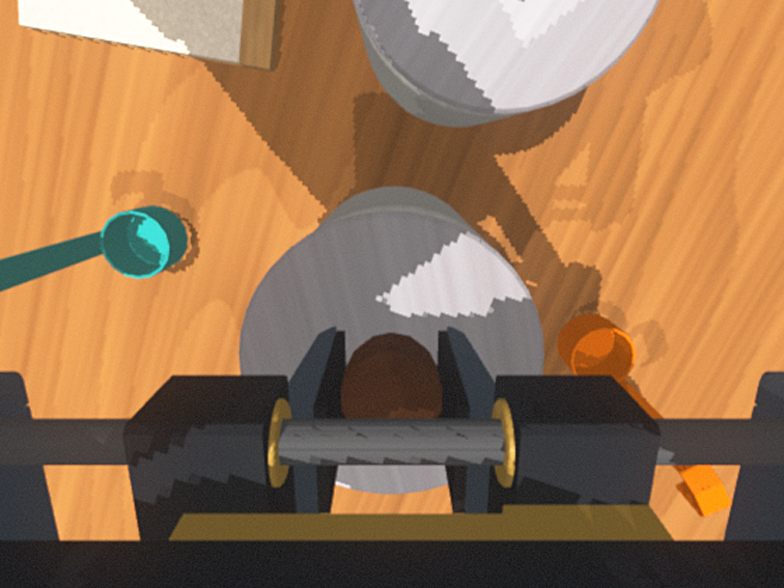

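The lid hovers over the mouth with an even margin. Lowering onto the seal.

>>> arm_command --deltas '[[0, [0.5, -0.5, -6], 0], [0, [0.5, -0.5, -12], 0], [0, [0.5, -0.5, -17], 0], [0, [0.5, -0.5, -21], 0], [0, [0.5, -0.5, -23], 0], [0, [0.5, -0.5, -24], 0], [0, [0.5, -0.5, -24], 0]]'

```text
time_s: 17.3
ee_pos: [556.9, -339.5, 148.9]
ee_rot: [171.1, 90.0, 101.3]
force: [-0.4, 0.3, -0.1]
gripper_width: 33.2
```

>>> arm_command --deltas '[[0, [0, 0, -1.5], 0], [0, [0, 0, -3], 0], [0, [0, 0, -4], 0], [0, [0, 0, -4], 0]]'

```text
time_s: 17.7
ee_pos: [557.2, -339.7, 147.5]
ee_rot: [35.9, 89.9, -33.9]
force: [-2.1, 0.3, 8.6]
gripper_width: 33.1
```

Run:
```python
from sc import *
st,R,a=tool(); print(a,st["ee_pos"],st["gripper_width"],st["force"],st["torque"])
s=cams.grab_frame("scene"); save(s,"n_scene",(130,200,290,370),4);
```

```text
20.171719457912385 [ 557.1602663  -339.68198946  147.49383997] 33.131760059534635 [-2.10942325  0.27579694  8.55731967] [0.17318337 0.47566943 0.03500655]
```

View pics/n_scene.png

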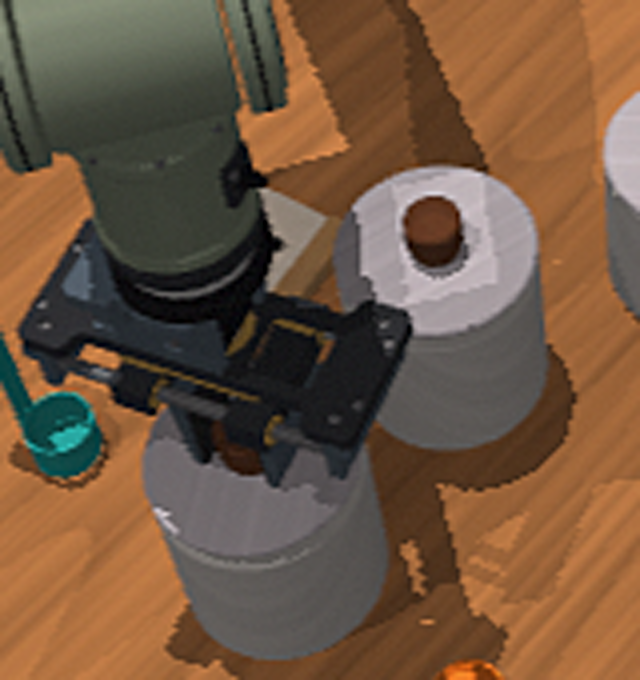

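The lid sits on the seal at TCP z 147.5, as predicted. I'll release, close the fingers, and press on the knob's top.

>>> arm_command --deltas '[[0, [0, 0, 3], 0], [0, [0, 0, 3], 0], [0.6, [0, 0, 3], 0], [0.7, [0, 0, 3], 0], [0.7, [0, 0, 3], 0], [0.7, [0, 0, 3], 0], [0.7, [0, 0, 20], 0], [0.7, [0, 0, 50], 0], [0.7, [0, 0, 60], 0], [0, [0, 0, 60], 0], [0, [0, 0, 60], 0], [0, [0, 0, 60], 0], [0, [0, 0, 60], 0], [0, [0, 0, 60], 0], [0, [0, 0, 60], 0], [0, [0, 0, 60], 0]]'

```text
time_s: 19.35
ee_pos: [556.8, -339.4, 204.7]
ee_rot: [-154.3, 90.0, 135.9]
force: [-0.1, -0.1, 0.0]
gripper_width: 10.4
```

Run:
```python
from sc import *
st,R,a=tool(); print(a,st["ee_pos"],st["gripper_width"],st["force"])
w=cams.grab_frame("wrist")
im=cv2.cvtColor(w["img"],cv2.COLOR_RGB2BGR)
a=np.linspace(0,2*np.pi,40)
for r,z in((17,160),(58,132)):
    cv2.polylines(im,[proj(w,np.c_[556.8+r*np.cos(a),-339+r*np.sin(a),0*a+z]).astype(int)],True,(0,255,0))
cv2.imwrite("pics/o_wrist.png",cv2.resize(im,None,fx=1.4,fy=1.4))
t=cams.grab_frame("top"); save(t,"o_top",(330,145,450,245),6)
```

```text
20.1687951789899 [ 556.83461711 -339.40927546  204.74247425] 10.419620538854911 [-0.12816846 -0.13107883  0.01193828]
```

View pics/o_wrist.png

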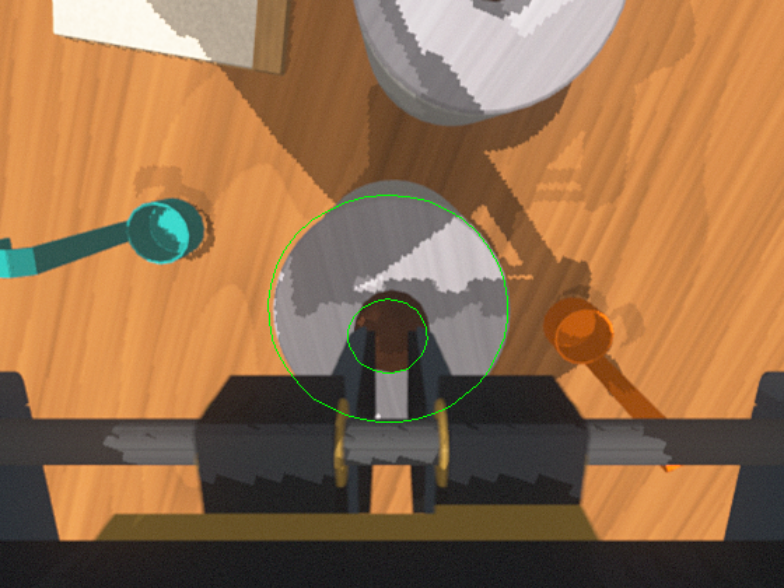

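The knob shows a few mm above its predicted place (y 291 against 299), so I check the other views before pressing.

View pics/o_top.png

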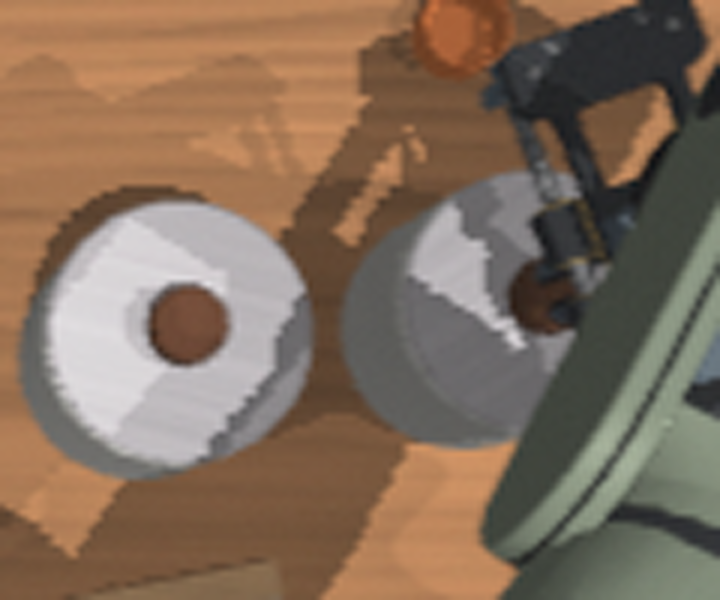

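>>> arm_command --deltas '[[0, [0, 40, 40], 0], [0, [0, 80, 80], 0], [0, [0, 120, 100], 0], [0, [0, 150, 100], 0], [0, [0, 150, 100], 0]]'

```text
time_s: 19.95
ee_pos: [557.3, -185.7, 307.3]
ee_rot: [79.0, 89.8, 9.4]
force: [-0.8, 0.1, 0.7]
gripper_width: 0.7
```

```bash
cat > ov.py <<'E'
from h import *
def circ(f,n,crop,s,cs):
    x0,y0,x1,y1=crop; im=cv2.resize(cv2.cvtColor(f["img"],cv2.COLOR_RGB2BGR)[y0:y1,x0:x1],None,fx=s,fy=s,interpolation=cv2.INTER_CUBIC)
    a=np.linspace(0,2*np.pi,60)
    for x,y,r,z in cs:
        q=(proj(f,np.c_[x+r*np.cos(a),y+r*np.sin(a),0*a+z])-[x0,y0]+.5)*s
        cv2.polylines(im,[q.astype(int)],True,(0,255,0))
    cv2.imwrite(f"pics/{n}.png",im)
E
python3 - <<'E'
from ov import *
st,R,a=tool(); print(a,st["ee_pos"],st["gripper_width"])
cs=[(556.8,-339,17,160),(556.8,-339,58,132)]
t=cams.grab_frame("top"); circ(t,"p_top",(375,155,455,230),8,cs)
s=cams.grab_frame("scene"); circ(s,"p_scene",(155,265,245,345),8,cs)
w=cams.grab_frame("wrist"); circ(w,"p_wrist",(0,0,560,420),1.4,cs)
E
```

```text
20.421138906599555 [ 557.29019592 -185.67449937  307.27847752] 0.7417505663785812
```

View pics/p_top.png

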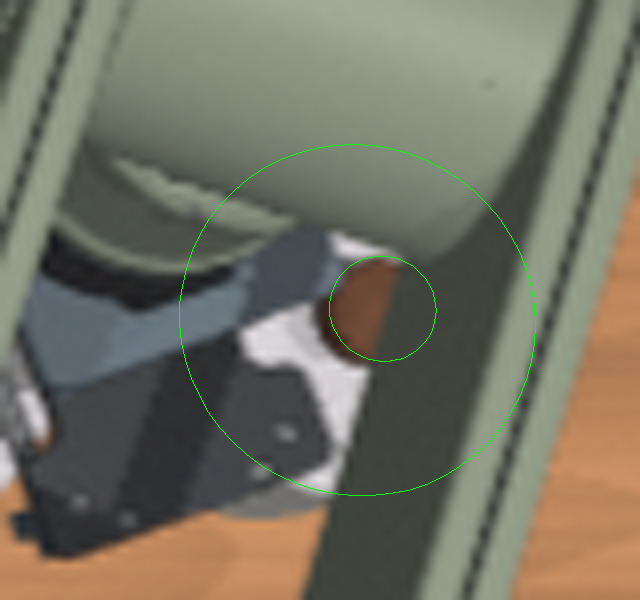

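View pics/p_scene.png

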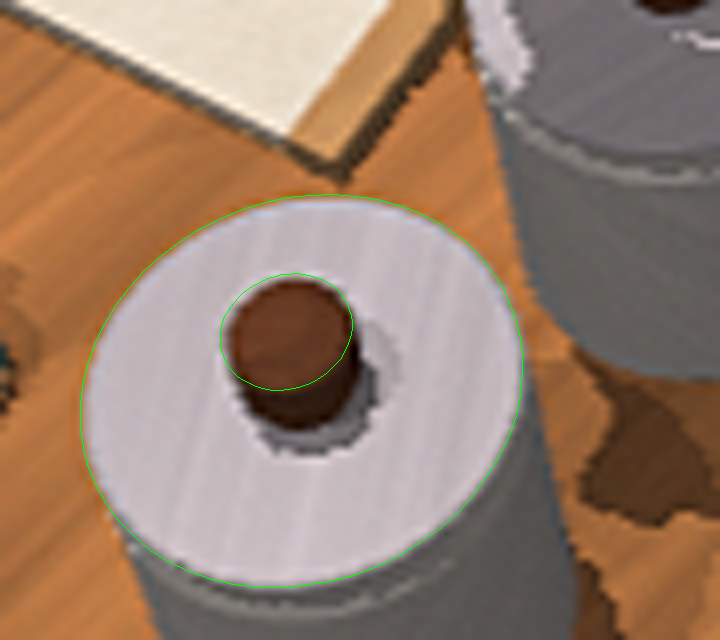

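View pics/p_wrist.png

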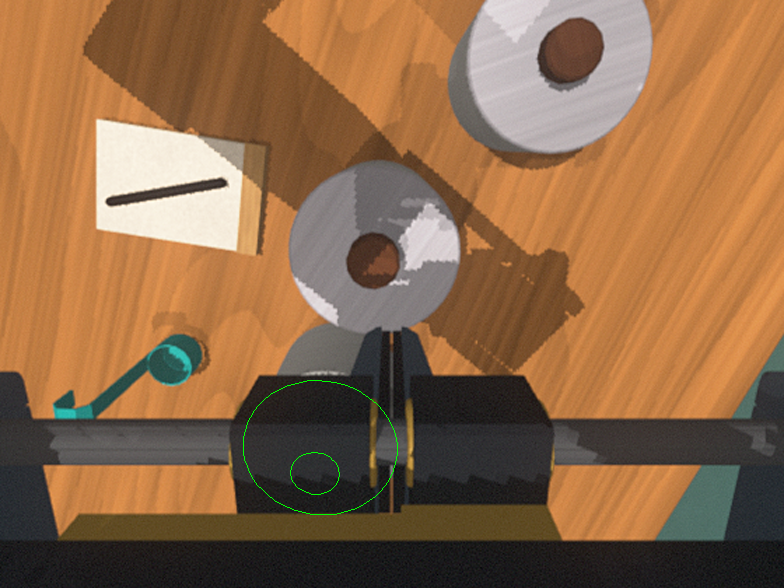

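Run:
```python
from h import *
t=cams.grab_frame("top"); s=cams.grab_frame("scene")
print(atz(t,(421.1,194.1),160))
S=lambda u,v:(155+u/8-.44,265+v/8-.44)
print(tri([(t,(421.1,194.1)),(s,S(292,336))]))
print(proj(t,[[556.8,-339+58,132],[556.8,-336+58,132]]), 330+402/6-.4)
```

```text
[ 554.22501966 -335.79651213  160.        ]
(array([ 555.33036057, -337.37297195,  153.47714397]), [np.float64(0.4537510318346938), np.float64(0.4537510318348052)])
[[396.95475047 194.34834827]
 [395.80687684 194.34381349]] 396.6
```

Triangulation puts the knob at about (555.3, −337.4) and the lid level in the mouth. I press there.

>>> arm_command --deltas '[[0, [0, -50, 0], 0], [0, [-1, -100, -20], 0], [0, [-1, -135, -50], 0], [0, [-1, -148, -90], 0], [0, [-1, -148, -115], 0], [0, [-1, -148, -125], 0], [0, [-1, -148, -130], 0], [0, [-1, -148, -133], 0], [0, [-1, -148, -133], 0]]'

```text
time_s: 21.1
ee_pos: [556.5, -337.6, 173.1]
ee_rot: [39.2, 89.9, -30.6]
force: [-0.7, -0.1, -0.7]
gripper_width: 0.4
```

>>> arm_command --deltas '[[0, [-1, 0, -2], 0], [0, [-1, 0, -4], 0], [0, [-1, 0, -6], 0], [0, [-1, 0, -8], 0], [0, [-1, 0, -8], 0]]'

```text
time_s: 21.6
ee_pos: [555.5, -337.6, 167.0]
ee_rot: [39.2, 89.8, -30.6]
force: [-0.8, 0.9, 8.4]
gripper_width: 0.4
```

>>> arm_command --deltas '[[0, [0, 0, -2], 0], [0, [0, 0, -4], 0], [0, [0, 0, -6], 0], [0, [0, 0, -8], 0], [0, [0, 0, -9], 0], [0, [0, 0, -9], 0]]'

```text
time_s: 22.2
ee_pos: [555.5, -337.6, 159.3]
ee_rot: [38.6, 89.7, -31.2]
force: [-3.7, 1.8, 13.2]
gripper_width: 0.5
```

>>> arm_command --deltas '[[0, [0, 0, -2], 0], [0, [0, 0, -4], 0], [0, [0, 0, -4], 0]]'

```text
time_s: 22.5
ee_pos: [555.6, -337.6, 159.2]
ee_rot: [38.2, 89.6, -31.6]
force: [-7.7, 5.3, 30.2]
gripper_width: 0.6
```

The TCP has stalled at 159.2 with 30 N, which matches the predicted home height of 159. Going up and over to the proud lid.

>>> arm_command --deltas '[[0, [0, 0, 10], 0], [0, [0, 0, 40], 0], [0, [0, 0, 60], 0], [0, [-4, 40, 60], 0], [0, [-8, 85, 60], 0], [0, [-11, 130, 60], 0], [0, [-13, 155.5, 50], 0], [0, [-13, 155.5, 30], 0], [0, [-13, 155.5, 22], 0], [0, [-13, 155.5, 22], 0]]'

```text
time_s: 23.5
ee_pos: [541.5, -181.8, 172.3]
ee_rot: [-129.2, 89.9, 161.0]
force: [0.2, -0.5, 0.1]
gripper_width: 0.2
```

Run:
```python
from ov import *
st,R,a=tool(); print(a,st["ee_pos"],st["force"])
cs=[(556.8,-338.5,17,148),(556.8,-338.5,58,120),(542.3,-182,17,160),(542.3,-182,58,132)]
s=cams.grab_frame("scene"); circ(s,"q_scene",(155,215,295,375),4.5,cs)
w=cams.grab_frame("wrist"); circ(w,"q_wrist",(0,0,560,420),1.4,cs[2:])
t=cams.grab_frame("top"); circ(t,"q_top",(330,145,450,235),6,cs)
```

```text
20.173859014738095 [ 541.54591931 -181.84168419  172.31857545] [ 0.17088964 -0.51665248  0.06472648]
```

View pics/q_scene.png

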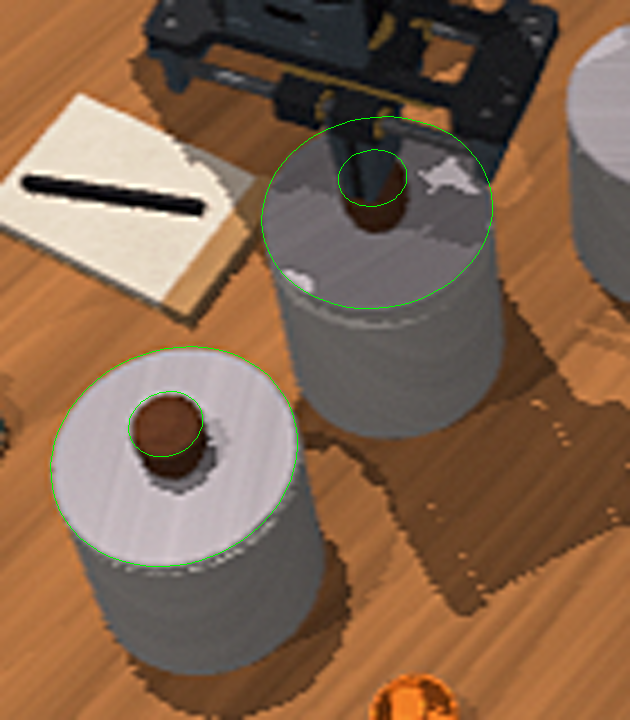

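View pics/q_wrist.png

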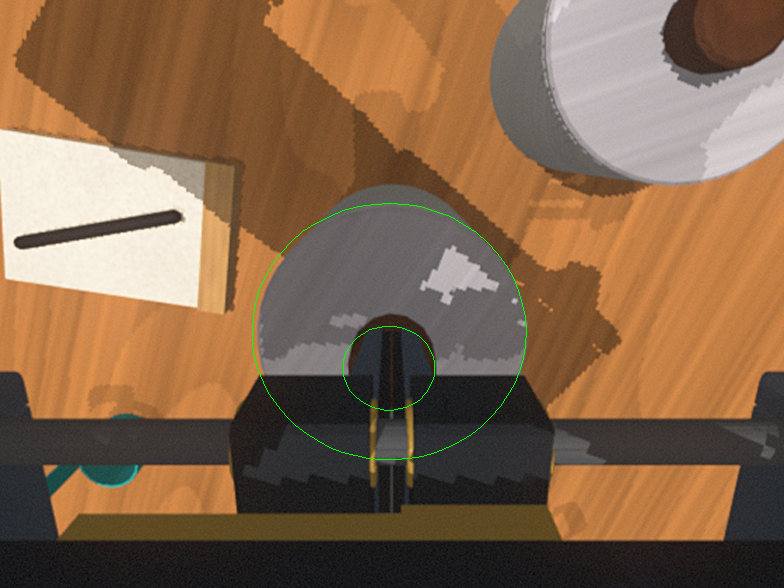

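View pics/q_top.png

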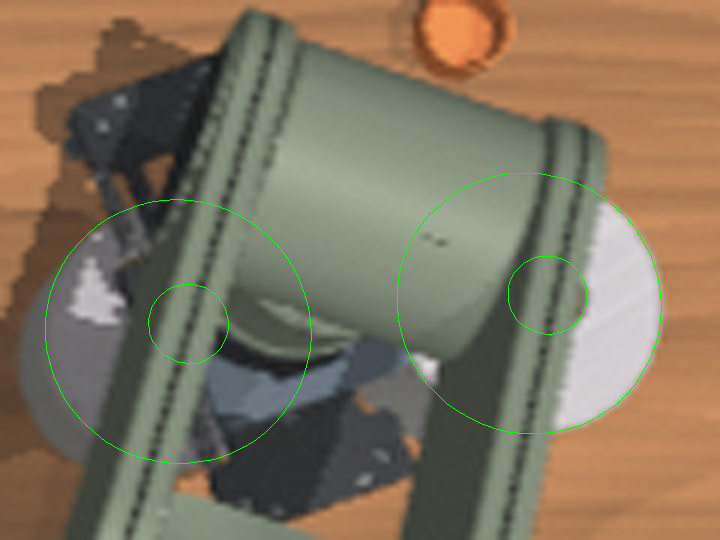

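The loose lid's flange and knob now match the fully-home overlay in the scene view. The fingers are over the proud knob, so I press it.

>>> arm_command --deltas '[[0, [0, 0, -2], 0], [0, [0, 0, -4], 0], [0, [0, 0, -6], 0], [0, [0, 0, -8], 0], [0, [0, 0, -10], 0], [0, [0, 0, -12], 0], [0, [0, 0, -14], 0], [0, [0, 0, -15], 0], [0, [0, 0, -15], 0]]'

```text
time_s: 24.55
ee_pos: [542.5, -182.6, 160.1]
ee_rot: [45.3, 89.8, -24.5]
force: [-2.3, 0.3, 8.8]
gripper_width: 0.1
```

>>> arm_command --deltas '[[0, [0, 0, -2], 0], [0, [0, 0, -4], 0], [0, [0, 0, -6], 0], [0, [0, 0, -6.5], 0], [0, [0, 0, -6.5], 0]]'

```text
time_s: 25.05
ee_pos: [542.5, -182.7, 159.2]
ee_rot: [47.1, 89.6, -22.8]
force: [-10.9, 2.9, 37.1]
gripper_width: 0.4
```

It stalled at 159.2 too, so the lid is home. Retreating for the final look.

>>> arm_command --deltas '[[0, [0, 0, 6], 0], [0, [0, 0, 30], 0], [0, [0, 0, 70], 0], [0, [0, 0, 110], 0], [0, [-30, 30, 150], 0], [0, [-60, 70, 160], 0], [0, [-90, 110, 160], 0], [0, [-115, 150, 160], 0], [0, [-130, 190, 160], 0], [0, [-140, 230, 160], 0], [0, [-140, 270, 160], 0], [0, [-140, 280, 160], 0], [0, [-140, 280, 160], 0]]'

```text
time_s: 26.35
ee_pos: [401.9, 98.9, 311.5]
ee_rot: [12.2, 90.0, -57.5]
force: [-0.2, -0.3, 0.2]
gripper_width: 0.2
```

Run:
```python
from ov import *
st,R,a=tool(); print(a,st["ee_pos"],st["force"],st["time_s"])
cs=[(556.8,-338.5,17,148),(556.8,-338.5,58,120),(542.3,-182,17,148),(542.3,-182,58,120)]
s=cams.grab_frame("scene"); circ(s,"r_scene",(155,215,355,375),4,cs)
t=cams.grab_frame("top"); circ(t,"r_top",(260,110,460,290),4,cs); save(t,"r_topfull"); save(s,"r_full"); save(t,"r_rail",(90,120,190,270),4);save(s,"r_rail_s",(310,80,460,190),5)
```

```text
20.329549364597572 [401.88830429  98.88699254 311.46712613] [-0.23931872 -0.3322425   0.18191536] 26.35
```

View pics/r_scene.png

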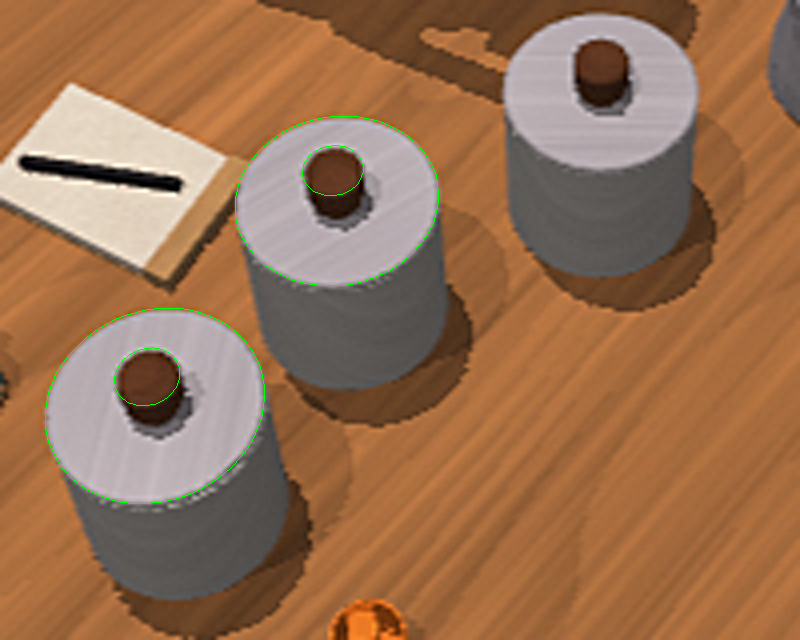

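View pics/r_top.png

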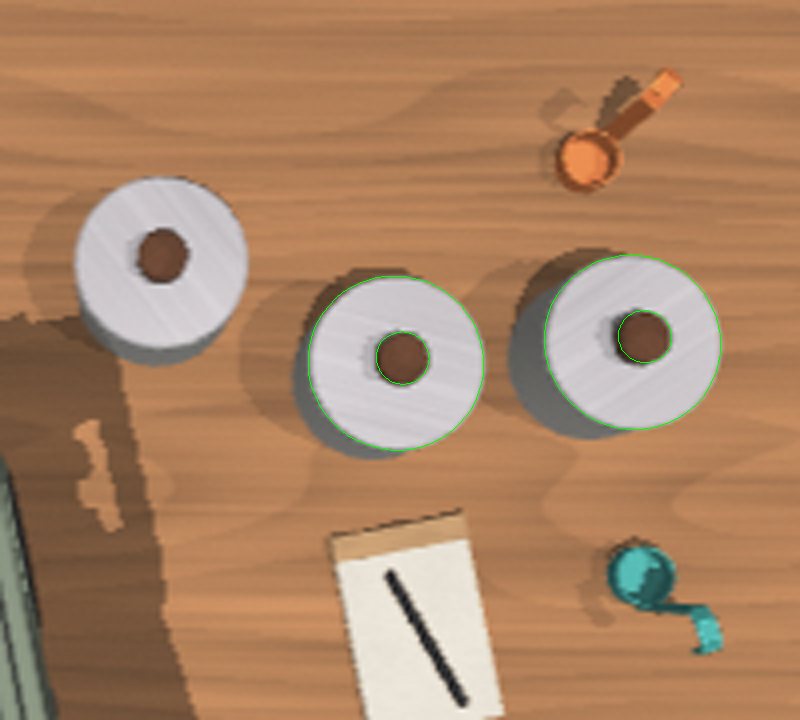

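View pics/r_full.png

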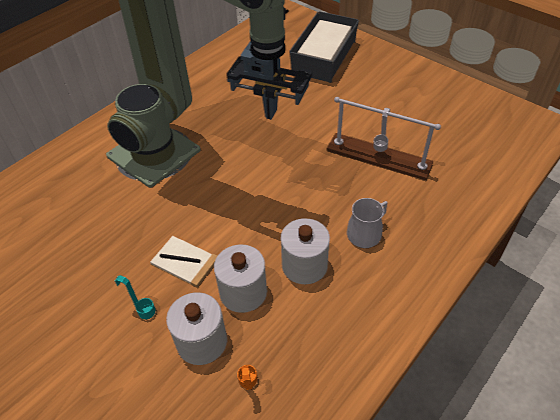

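View pics/r_rail_s.png

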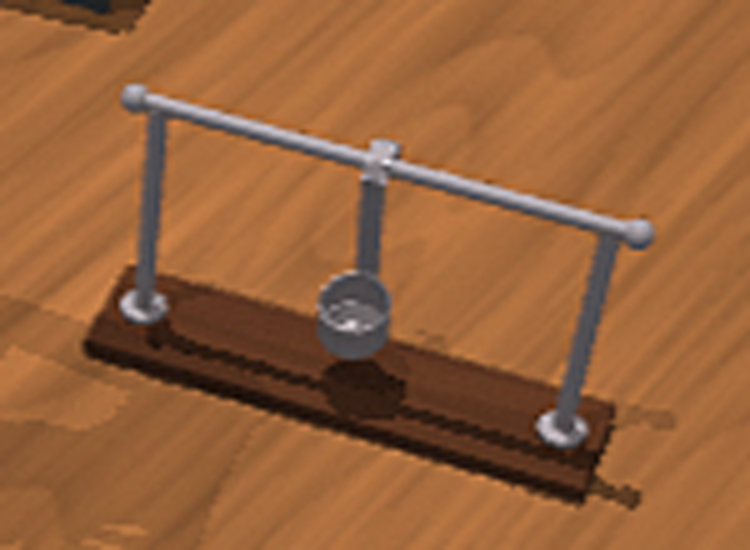

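Both lids match the fully-home overlays, and the scoop hangs still on the bar. Jug, pad and look-alikes are where they were. Handing in.

Run:
```python
from workcell import env
print(env.job_done())
```

```text
the job is handed in; nothing more can be done
None
```

The job is done and handed in at about 26 s: the scoop is on the rail and both lids are pressed home.

- **Scoop:** I lifted the steel scoop out of the open canister and hung it by its hook near the middle of the rail. In the last scene picture it hangs still and untouched.
- **Loose lid:** I set it on the open canister and pressed the knob with closed fingers until it stalled. It stopped at TCP 159.2 mm with 30 N, which means a knob top of about 148 mm. That matches the fully-home height.
- **Proud lid:** The middle canister was the proud one; its knob measured 160.6 mm, against 147.4 mm on the closed one. I pressed it the same way and it also stalled at 159.2 mm, with 37 N, a little under the 40 N limit.
- **Last checks:** Both lids fit the fully-home outlines in the top and scene pictures. The canisters, jug, order pad and look-alikes appear unmoved.

**Disagreements:**
- **Wrist camera:** it put the knobs about 4 mm off their predicted place over both canisters, so I took that as a camera bias.
- **Loose lid before pressing:** its knob measured about 154 mm, not 160 mm. It had probably been partly pressed when I set it down.
- **Scene picture:** a thin light seam still shows at the front edge of that lid. I took it for the rim showing from a slight off-centre seating.

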